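# Key on and prime the bench sanitiser

### The arm

A 7-joint arm with a two-finger parallel gripper is mounted at the origin on the work surface. World frame = base frame: x ahead of the robot, y to its left, z up, the work surface at z = 0. Lengths are in m, angles in rad, forces in N, time in s.
With the tool pointing down it reaches from about 0.4 to 0.9 m from the base axis. Payload 5.6 kg.
Tool frame: the origin (TCP) lies midway between the tips of the shut fingers; the grasp point (between the pads) lies 19 mm behind it (env.grip_point_offset is the z of the grasp point in the tool frame, in m); z points along the fingers, y is the line along which they close (so a half turn about z gives the same grasp; the last joint's range is limited). The gripper opens to 92 mm and grips with 3 to 60 N. Pads are 20 mm wide; open, the fingers measure 128 mm over their backs; the gripper's body (75 mm by 189 mm) begins 69 mm behind the grasp point.
Start: joints at [1.273, 0.468, -0.012, 1.603, 0.006, 1.071, -0.056], TCP at [0.164, -0.629, 0.215] pointing down, gripper open.
Joint ranges: [-2.53, 2.53], [-0.31, 2.02], [-1.57, 1.55], [0.28, 2.44], [-1.29, 4.43], [0.15, 1.84], [-2.92, 2.92]. Speed limits (rad/s): [2.57, 2.57, 3.14, 3.14, 3.14, 3.14, 3.14].

### API

Orientations are given as a unit quaternion [x, y, z, w].
In Python, from workcell import status, viewer, sign_off, env gives the robot as it stands. The module is installed in compiled form; this text tells all that it offers.
- The arm moves only by the tool jog_arm, never from a script. Its argument "motion" is a list of rows, each a list of 3 entries, a list of its own where there are three numbers: the shift along the world's x, y, z in units of 30 mm (1.0 is 30 mm), then the turn, a rotation vector about the world's x, y, z in units of 0.15 rad (1.0 is 0.15 rad), then the opening, from -1 (shut) to 1 (fully open). In form: [[[tx, ty, tz], [rx, ry, rz], gripper], ...]. A call has 1 to 8 rows; each row shifts and turns the commanded pose from where the row before left it; what a row does not reach is not made up. A row lasts 1/10 s, in which the tool goes at most 50 mm and 8.59 degrees, less where a joint would pass 70% of its speed; a pose out of reach is approached as far as the arm can. A call with a number of a shift or a turn outside -1 to 1 is refused whole. A call with a gripper value outside its range is refused whole. The fingers move at their own pace and stop on an object; "squeeze" is the grip in N (left out, the last holds). Time passes only in rows, so rows that do not move let the fingers close. It gives the time, the measured TCP pose, the force, the opening and the grip force at its end, in the units of the state.
- status.observe(): the state, without advancing time (a new reading comes with each control period).
- viewer.capture(name): name is "scene" or "top" or "wrist"; returns (picture, depth): 384x512x3 uint8, blue, green, red; 384x512 float32, m along the optical axis (not along the pixel's ray), 0 where there is no reading.
- viewer.camera_params(name): a dict with "K" (3x3 intrinsics, pixels), "R" (3x3) and "t" (3): a world point X has camera coordinates R X + t. Camera axes: x right, y down, z forward; pixel columns grow to the right and rows downward; lengths in m; the calibration is good to about 2 mm. A picture is of the moment at which its call begins: read the wrist's pose just before it. camera_params takes no time and is no camera call; for the wrist camera it gives the pose at the moment of the call.
- sign_off(): hands the job in; it is judged then, once.
The state is a dict: "clock": time; "q": joint angles; "joint_vel": joint speeds; "effort": joint torques, N m; "ee_pos": TCP position; "tcp_rot": TCP orientation; "contact_force": force on the tool from outside, world axes, zero at the start; "ft_torque": the same for the moment, N m; "opening": opening from 0.0 (shut) to 1.0 (fully open); "finger_force": force on a finger pad.
Only numpy, scipy, OpenCV 4.12 (cv2) and the standard library are available. Lean on these libraries where they do the work, as an engineer would, in place of code of your own. Each camera call takes 0.05 s, during which the arm holds its last target. There are 200 camera calls.

### The job

Put the packing bench's sanitiser into service: take the key with the flat paddle bow out of the key stand, push it fully home in the key switch on the sloping control box, turn it clockwise as far as it goes and leave it there. Then press the nozzle cap of the fixed sanitiser bottle right down for a moment to prime it, and let it spring back up. Do not disturb the other two keys or the goods standing about.

Things in the scene. Friction and masses are not known exactly. Their poses are not given: they have to be found in the camera images.
- key_paddle: The wanted key (flat rectangular black bow), upright in one of the stand's slots. Origin at the blade's lower tip, z up. Blade 6 (x) x 16 (y), z 0 to 24 (lowest 4.5 tapers to 4 x 13); round collar, radius 13, z 24 to 29; bow 10 thick (x) x 32 wide (y), z 29 to 69. Same after half a turn about z. 40 to 85 g. In the stand its origin is 16 above the table. Sizes in mm.
- key_tip (a point): Point on the paddle key: the middle of the blade's tip, same place and axes as key_paddle. Sizes in mm.
- key_tbar: Another key in the stand, not wanted: bow is a round black crossbar of radius 6 and length 34 along its y, on a thin stem, top at z = 65. Origin at the blade's tip, z up; same collar as the paddle key. Sizes in mm.
- key_knob: Another key in the stand, not wanted: bow is a round black knob of radius 13, from z = 45 to 65. Origin at the blade's tip, z up; same collar. Sizes in mm.
- rack: Fixed grey key stand, block 60 (x) x 158 (y) x 40 high; origin at the centre of its underside. Three vertical slots, wide way along y, at y = -52, 0 and 52, depth 28, 1 clearance each side; the keys hang in them by their collars, resting on its top. Sizes in mm.
- console: Fixed grey control box, 147 (x) x 140 (y), origin at the centre of its underside. Flat top face sloping 30 degrees, lower on its own -x side: 52 high at the front edge, 95 in the middle, 138 at the back. In the middle a steel switch housing, a ring of outer radius 31, stands 28 out of the face. Sizes in mm.
- keyhole (a point): Middle of the slot's mouth in the square brass barrel (30 wide, 2 proud of the housing), 30 out from the face, about 121 above the table. Turns with the barrel: z straight out of the slot, 30 degrees from vertical; slot 18 along y, 8 along x, chamfer 2, depth 27. With the key home its collar rests on the barrel, tip 24 deep. Sizes in mm.
- switch (a joint): Turn of the switch barrel in rad: it grows clockwise as seen looking into the slot (negative about the keyhole's z); off at 0 to 0.4, fully on at the end stop, 1.4. Stiff (0.06 N m) and stays where left.
- bottle: Fixed white sanitiser bottle of radius 34 bolted to a steel base plate 90 x 90, with a narrow neck; origin at the centre of the underside. Sizes in mm.
- nozzle_top (a point): Middle of the flat top of the bottle's nozzle cap (white cylinder of radius 18 and height 22, a short spout of radius 5 sticking out to 35 from the axis); 190 above the table when up. Sizes in mm.
- nozzle (a joint): How far the nozzle cap is pressed down, m: 0 up, 0.010 fully down; a spring lifts it (about 2 N at the start, 6.5 N fully down).
- juice_a: Bystander: amber juice bottle with white cap, radius 29, height 165, origin at the centre of its underside. Sizes in mm.
- juice_b: Bystander: the same kind of juice bottle.
- jar: Bystander: glass jar, radius 34, height 100, origin at its underside. Sizes in mm.
- tape: Bystander: roll of clear tape standing flat, radius 32, height 45, origin at its underside. Sizes in mm.
- carton: Bystander: small cardboard carton 55 x 55 x 50 high, origin at its underside. Sizes in mm.
- can: Bystander: plain metal can, radius 32, height 90, origin at its underside. Sizes in mm.
- cup: Bystander: white cup, rim radius 34, height 80, origin at its underside. Sizes in mm.

How it is judged:
On the way, in this order (a step that is already met when the one before it is completed fails the run):
1. the paddle key is fully home in the key switch, which is not yet on (z of key_tip in the frame of keyhole below -0.02 m and x of key_tip in the frame of keyhole between -0.004 and 0.004 m and y of key_tip in the frame of keyhole between -0.004 and 0.004 m and angle between the z axis of key_tip and the z axis of keyhole, either way round below 0.12 rad and value of joint switch below 1 rad), for 0.1 s.
2. the key, still home, has turned the switch clockwise fully on (z of key_tip in the frame of keyhole below -0.02 m and x of key_tip in the frame of keyhole between -0.004 and 0.004 m and y of key_tip in the frame of keyhole between -0.004 and 0.004 m and angle between the z axis of key_tip and the z axis of keyhole, either way round below 0.12 rad and value of joint switch above 1.22 rad), for 0.1 s.
3. the nozzle cap is pressed right down (all of step 2 and value of joint nozzle above 0.0075 m), for 0.1 s.
At the end, for the whole second after the job is handed in: Paddle key left at rest in the switch, tip 20 mm or more deep, within 4 mm and 0.12 rad of the slot's axis; switch past 1.22 rad; nozzle cap up within 2 mm; other keys within 12 mm and bystanders within 30 mm of where they began, all upright within 0.2 rad (all of step 2 and value of joint nozzle below 0.002 m and linear speed of key_paddle below 0.02 m/s and angle between each of juice_a, juice_b, jar, tape, carton, can, cup, key_tbar, key_knob's own z axis and vertical below 0.2 rad and distance of each of juice_a, juice_b, jar, tape, carton, can, cup from where it was at the start of the episode below 0.03 m and distance of each of key_tbar, key_knob from where it was at the start of the episode below 0.012 m); the robot touches nothing.
It fails at once if a bystander is knocked over or pushed more than 30 mm (angle between any of juice_a, juice_b, jar, tape, carton, can, cup's own z axis and vertical above 0.5 rad or distance of any of juice_a, juice_b, jar, tape, carton, can, cup from where it was at the start of the episode above 0.03 m).
It fails at once if one of the other keys is pulled out or pushed over (distance of any of key_tbar, key_knob from where it was at the start of the episode above 0.012 m or angle between any of key_tbar, key_knob's own z axis and vertical above 0.3 rad).
It also fails if it takes over 64 s, if anything falls off the work surface, if the arm or the gripper's body presses on something with over 40 N, if the wrist force passes 120 N, or if a joint passes its speed limit or range.

## Working session

There is one attempt and no reset: what is moved stays moved. The work goes in short steps, Python scripts to look and compute and a tool call to move; the robot and the scene stay as the last step left them, time stands still between calls to the robot, and variables do not carry over. Pictures are saved under pics/ and viewed, at most 10 in all, crops included, and the job is handed in when it is done.

Besides the shell and the picture viewer there is one more tool, called after "Request:" as name(argument=value, ...), one argument or row to a line, values as JSON. jog_arm: Moves the arm, as the interface text tells. Its arguments: {"type":"object","properties":{"motion":{"type":"array","items":{"type":"array"}},"squeeze":{"type":"number"}},"required":["motion"]}

```bash
mkdir -p pics; cat > h.py <<'E'
import numpy as np, cv2
from workcell import status, viewer, env
def cap(n,save=None):
    p=viewer.camera_params(n); im,d=viewer.capture(n)
    if save: cv2.imwrite('pics/'+save,im)
    return im,d,p
def cloud(d,p):
    v,u=np.mgrid[:d.shape[0],:d.shape[1]]
    K=p['K']; c=np.stack([(u-K[0,2])/K[0,0]*d,(v-K[1,2])/K[1,1]*d,d],-1)
    return (c-np.array(p['t']).ravel())@np.array(p['R'])
E
python3 - <<'E'
from h import *
s=status.observe(); print({k:np.round(v,3) for k,v in s.items()}, env.grip_point_offset)
for n in('scene','top'):
    im,d,p=cap(n,n+'.png'); X=cloud(d,p); np.savez('/tmp/'+n,im=im,d=d,X=X,K=p['K'],R=p['R'],t=p['t']); print(n,p['K'][0,0],-np.array(p['R']).T@np.array(p['t']).ravel())
a=cv2.imread('pics/scene.png');b=cv2.imread('pics/top.png')
cv2.imwrite('pics/both.png',cv2.resize(np.vstack([a,b]),(800,1200)))
cv2.imwrite('pics/s8.png',cv2.resize(a,(800,600)));cv2.imwrite('pics/t8.png',cv2.resize(b,(800,600)))
E
```

```text
{'clock': np.float64(0.0), 'q': array([ 1.273,  0.468, -0.012,  1.604,  0.006,  1.071, -0.056]), 'joint_vel': array([-0.001, -0.   ,  0.002,  0.001,  0.   ,  0.001,  0.001]), 'effort': array([ 1.0000e-03, -5.2058e+01, -1.2000e-02, -2.4376e+01, -5.7000e-02,
        1.7000e-02,  0.0000e+00]), 'ee_pos': array([ 0.164, -0.628,  0.214]), 'tcp_rot': array([ 0.992,  0.127, -0.   , -0.001]), 'contact_force': array([ 0.79 , -1.096, -0.318]), 'ft_torque': array([-0.003,  0.031, -0.025]), 'finger_force': np.float64(0.0), 'opening': np.float64(0.998)} -0.0187
scene 358.61647448211465 [ 1.12675018 -0.25216723  0.64451818]
top 384.08696915818325 [ 5.07686666e-01 -2.99822226e-04  1.22778367e+00]
```

View pics/s8.png

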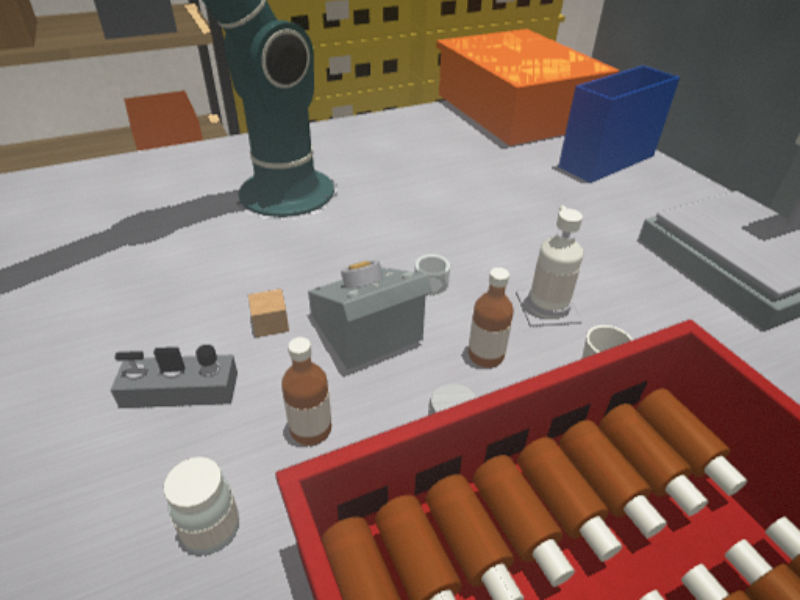

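View pics/t8.png

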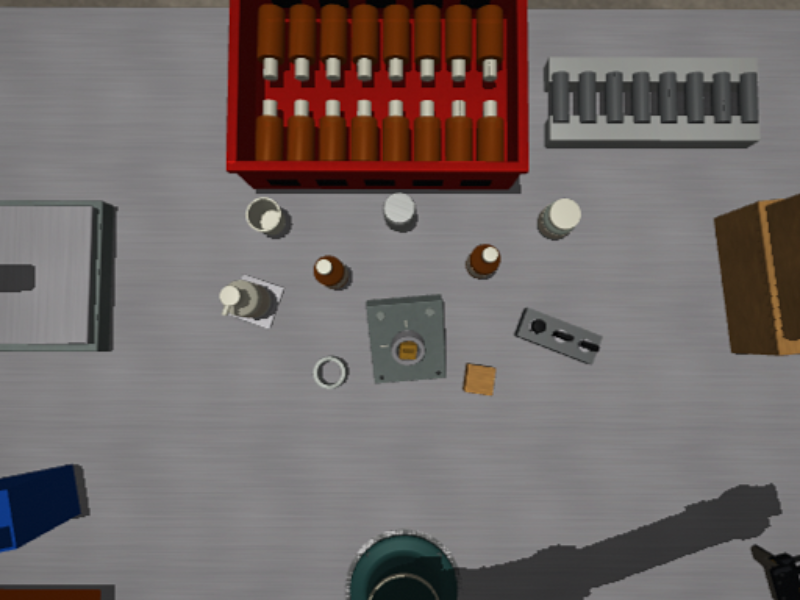

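The scene view (800x600) shows the paddle key in the middle slot at (170,360), with the T-bar at (130,358) and the knob at (206,355). In the top view the paddle is at (563,337), the switch at (408,349) and the nozzle cap at (231,295). Next I measure these from the depth of both cameras.

```bash
python3 - <<'E'
from h import *
T=np.load('/tmp/top.npz');S=np.load('/tmp/scene.npz')
np.set_printoptions(precision=4,suppress=True)
def rect(P): 
    (c,sz,a)=cv2.minAreaRect((P[:,:2]*1000).astype(np.float32)); return np.round(c,1),np.round(sz,1),round(a,1)
for n,D in(('top',T),('scene',S)):
    X=D['X']; V=(D['d']>0)
    px=lambda u,v:X[int(v*.64),int(u*.64)]
    if n=='top': k=px(563,337);c=px(408,349);b=px(231,295);print('k c b',k,c,b); k0,c0,b0=k,c,b
    near=lambda q,r:V&(np.linalg.norm(X[...,:2]-q[:2],axis=-1)<r)
    m=near(k0,.1); P=X[m&(X[...,2]>.034)&(X[...,2]<.045)]; print(n,'rack top',rect(P),np.median(P[:,2]))
    P=X[m&(X[...,2]>.06)&(X[...,2]<.1)]
    m2=m&(X[...,2]>.055)&(X[...,2]<.1)
    nl,L,st,ce=cv2.connectedComponentsWithStats(m2.astype(np.uint8))
    for i in range(1,nl):
        Q=X[L==i]
        if len(Q)>8: print('  key',ce[i]/.64,rect(Q),np.percentile(Q[:,2],[50,90,98]),len(Q))
    # nozzle
    P=X[near(b0,.05)&(X[...,2]>.184)&(X[...,2]<.2)]; print(' nozzle',rect(P),np.median(P[:,2]),len(P),P.mean(0))
    # console face plane
    m=near(c0,.055)&(X[...,2]>.05); P=X[m]
    for t in range(1):
        best=None;rng=np.random.default_rng(0)
        for off in(0,):
          for _ in range(500):
            q=P[rng.choice(len(P),3,False)]; nn=np.cross(q[1]-q[0],q[2]-q[0]); l=np.linalg.norm(nn)
            if l<1e-6: continue
            nn/=l; nn*=np.sign(nn[2])
            if abs(nn[2]-.866)>.05: continue
            e=abs((P-q[0])@nn)<.003
            if best is None or e.sum()>best.sum(): best=e
        Q=P[best]; cc=Q.mean(0); nn=np.linalg.svd(Q-cc)[2][2]; nn*=np.sign(nn[2])
        print(' face n',nn,'tilt',np.degrees(np.arccos(nn[2])),'az',np.degrees(np.arctan2(nn[1],nn[0])),'z at c0',best.sum())
        h=(P-cc)@nn; 
        r=P[(h>.024)&(h<.036)]; print(' ring pts',len(r),r.mean(0),'h',np.percentile((r-cc)@nn,[10,50,90]))
        # center in plane via minEnclosingCircle
        ex=np.array([nn[2],0,-nn[0]]);
        az=np.array([nn[0],nn[1],0]);az/=np.linalg.norm(az); yy=np.cross([0,0,1],az); xx=np.cross(yy,nn)
        uv=np.c_[(r-cc)@xx,(r-cc)@yy].astype(np.float32); (o,rad)=cv2.minEnclosingCircle(uv); print(' circ',cc+o[0]*xx+o[1]*yy+.03*nn,rad)
    # brass
    im=D['im'].astype(int); br=near(c0,.03)&(X[...,2]>.09)&(im[...,2]-im[...,0]>50); Q=X[br]; print(' brass',len(Q),Q.mean(0), rect(Q))
    # console footprint
E
```

```text
k c b [ 0.5041 -0.2989  0.087 ] [ 0.4806 -0.0054  0.1233] [0.5759 0.304  0.1892]
top rack top (array([ 505.6, -306.1]), array([159.3,  60.6]), 68.9) 0.03950295759507843
  key [538.8021 325.1894] (array([ 524.9, -256.2]), array([24.6, 24.1]), 89.3) [0.0801 0.0823 0.0835] 66
  key [563.8712 335.0765] (array([ 505.6, -305.2]), array([31.8,  9.6]), 67.7) [0.0831 0.0871 0.0886] 49
  key [590.     344.9688] (array([ 487.1, -353.6]), array([35.4, 11.6]), 70.1) [0.0794 0.0821 0.0833] 50
 nozzle (array([567.6, 302.9]), array([47.3, 35.3]), 11.9) 0.18972915656740527 156 [0.5715 0.3039 0.1896]
 face n [-0.5025 -0.0475  0.8633] tilt 30.313123852278245 az -174.603030578675 z at c0 628
 ring pts 252 [ 0.4774 -0.0056  0.1203] h [0.0257 0.0281 0.031 ]
 circ [ 0.476  -0.0047  0.1216] 0.0323900543153286
 brass 113 [ 0.4776 -0.0048  0.1198] (array([478.9,  -5.5]), array([31.8, 28.8]), 0.1)
scene rack top (array([ 502.2, -308.1]), array([158.7,  64. ]), 68.9) 0.04341280702488104
  key [205.5099 354.0193] (array([ 521.5, -259.4]), array([24.1, 25. ]), 58.3) [0.0836 0.0855 0.0861] 152
  key [167.9171 356.8144] (array([ 502.3, -308.1]), array([33.5, 12.5]), 68.0) [0.0763 0.0887 0.0897] 227
  key [129.6081 356.197 ] (array([ 484.9, -356.4]), array([35.3, 13. ]), 78.1) [0.0813 0.0846 0.0861] 118
 nozzle (array([565.9, 306.2]), array([35.3, 50.9]), 46.0) 0.19281791648311833 150 [0.5721 0.2989 0.1915]
 face n [-0.4998 -0.0392  0.8652] tilt 30.090385751246792 az -175.51051930821896 z at c0 205
 ring pts 117 [ 0.4812 -0.0111  0.128 ] h [0.0249 0.0275 0.0295]
 circ [ 0.4716 -0.0079  0.1257] 0.032197389751672745
 brass 36 [ 0.4796 -0.0098  0.1285] (array([477.5,  -9.3]), array([25.1, 32.2]), 22.6)
```

Request:
jog_arm(
  motion=[
    [[0.9,0.85,0],[0,0,0.5],0.2],
    [[0.9,0.85,0],[0,0,0.5],0.2],
    [[0.9,0.85,0],[0,0,0.5],0.2],
    [[0.9,0.85,0],[0,0,0.5],0.2],
    [[0.9,0.85,0],[0,0,0.5],0.2],
    [[0.9,0.85,0],[0,0,0.5],0.2],
    [[0.9,0.85,0],[0,0,0.5],0.2],
    [[0.9,0.85,0],[0,0,0.5],0.2],
  ],
  squeeze=40,
)

```text
clock: 0.9
ee_pos: [0.3805, -0.4237, 0.2143]
tcp_rot: [0.909, 0.416, -0.0, -0.0]
contact_force: [-0.1, -0.0, -0.5]
opening: 0.595
finger_force: 0.0
```

Request:
jog_arm(
  motion=[
    [[0.9,0.85,0],[0,0,0.5],0.2],
    [[0.9,0.85,0],[0,0,0.5],0.2],
    [[0.9,0.85,0],[0,0,0.5],0.2],
    [[0.9,0.85,0],[0,0,0.5],0.2],
    [[0,0,0],[0,0,0.3],0.2],
    [[0,0,0],[0,0,0],0.2],
  ],
)

```text
clock: 1.5
ee_pos: [0.4883, -0.3218, 0.2141]
tcp_rot: [0.825, 0.566, -0.0, -0.0]
contact_force: [1.3, -1.9, 0.1]
opening: 0.601
finger_force: 0.0
```

```bash
cat >> h.py <<'E'
def rect(P):
    (c,sz,a)=cv2.minAreaRect((P[:,:2]*1000).astype(np.float32)); return np.round(c,1),np.round(sz,1),round(a,1)
def keys(X,V,k0=(.505,-.306)):
    m=V&(np.linalg.norm(X[...,:2]-np.array(k0),axis=-1)<.1)
    P=X[m&(X[...,2]>.034)&(X[...,2]<.046)]; print('rack top',rect(P),np.median(P[:,2]))
    nl,L,st,ce=cv2.connectedComponentsWithStats((m&(X[...,2]>.06)&(X[...,2]<.1)).astype(np.uint8))
    for i in range(1,nl):
        Q=X[L==i]
        if len(Q)>30:
            q=Q[Q[:,2]>np.percentile(Q[:,2],95)-.004]; print('key',ce[i],rect(q),np.percentile(Q[:,2],[50,95]),len(Q))
E
python3 - <<'E'
from h import *
im,d,p=cap('wrist','w1.png'); X=cloud(d,p); keys(X,d>0); print(status.observe()['ee_pos'],p['R'],-p['R'].T@p['t'])
E
```

```text
rack top (array([ 503.4, -307. ]), array([157.4,  60.2]), 68.9) 0.03998010039803228
key [262.65201465 113.02014652] (array([ 521.9, -258.2]), array([24.7, 24.6]), 69.6) [0.08083498 0.08194485] 546
key [262.47774481 164.4925816 ] (array([ 503.5, -306.8]), array([31.3,  9.2]), 69.2) [0.08476767 0.08599294] 337
key [262.00568182 211.58238636] (array([ 484.8, -355.3]), array([34.5, 10.9]), 69.1) [0.07986796 0.0816223 ] 352
[ 0.48748413 -0.32296892  0.21411098] [[ 9.32875247e-01 -3.60198977e-01 -6.85680440e-04]
 [-3.45726777e-01 -8.95924801e-01  2.78911717e-01]
 [-1.01078033e-01 -2.59952778e-01 -9.60316502e-01]] [ 0.51673002 -0.24802346  0.38411087]
```

View pics/w1.png

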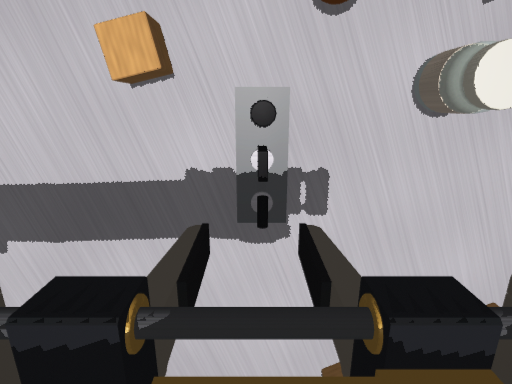

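Request:
jog_arm(
  motion=[
    [[0.52,0.52,0],[0,0,0],0.2],
    [[0,0,-0.9],[0,0,0],0.2],
    [[0,0,-0.9],[0,0,0],0.2],
    [[0,0,-0.9],[0,0,0],0.2],
    [[0,0,-0.9],[0,0,0],0.2],
    [[0,0,-0.9],[0,0,0],0.1],
    [[0,0,-0.5],[0,0,0],0.0],
    [[0,0,0],[0,0,0],-0.2],
  ],
)

```text
clock: 2.35
ee_pos: [0.5013, -0.3076, 0.0625]
tcp_rot: [0.826, 0.564, -0.001, -0.002]
contact_force: [0.1, -0.0, 0.3]
opening: 0.44
finger_force: 0.0
```

```bash
python3 - <<'E'
from h import *
print([status.observe()[k] for k in('ee_pos','opening','contact_force')]); im,d,p=cap('wrist','w2.png')
E
```

```text
[array([ 0.50132116, -0.30757001,  0.06246735]), 0.44038266113807123, array([ 0.08151804, -0.04624513,  0.34652149])]
```

View pics/w2.png

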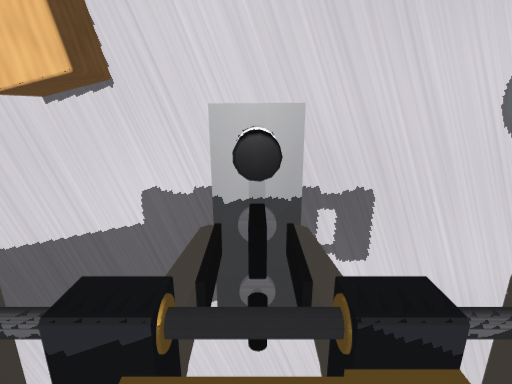

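Request:
jog_arm(
  motion=[
    [[0.07,0.03,-0.36],[0,0,0],-0.2],
    [[0,0,0],[0,0,0],-0.4],
    [[0,0,0],[0,0,0],-1],
    [[0,0,0],[0,0,0],-1],
    [[0,0,0],[0,0,0],-1],
    [[0,0,0],[0,0,0],-1],
  ],
)

```text
clock: 3.0
ee_pos: [0.5052, -0.3065, 0.0542]
tcp_rot: [0.825, 0.565, -0.0, -0.0]
contact_force: [-2.6, 1.3, 4.5]
opening: 0.107
finger_force: 40.0
```

Request:
jog_arm(
  motion=[
    [[0,0,0.5],[0,0,0],-1],
    [[0,0,0.8],[0,0,0],-1],
    [[0,0,0.9],[0,0,0],-1],
    [[0,0,1],[0,0,0],-1],
    [[0,0,1],[0,0,0],-1],
    [[0,0,1],[0,0,0],-1],
    [[0,0,1],[0,0,0],-1],
    [[0,0.5,0.5],[0,0,0.4],-1],
  ],
  squeeze=55,
)

```text
clock: 3.8
ee_pos: [0.5064, -0.2939, 0.2588]
tcp_rot: [0.809, 0.588, 0.001, 0.003]
contact_force: [-1.0, -0.3, -1.9]
opening: 0.105
finger_force: 55.0
```

Request:
jog_arm(
  motion=[
    [[-0.3,1,0],[0,0,0.4],-1],
    [[-0.3,1,0],[0,0,0.4],-1],
    [[-0.3,1,0],[0,0,0.4],-1],
    [[-0.3,1,0],[0,0,0.4],-1],
    [[-0.3,1,0],[0,0,0.4],-1],
    [[-0.3,1,0],[0,0,0.4],-1],
    [[-0.3,1,0],[0,0,0.25],-1],
    [[-0.3,1,0],[0,0,0],-1],
  ],
)

```text
clock: 4.6
ee_pos: [0.4331, -0.0499, 0.2555]
tcp_rot: [0.676, 0.737, 0.0, 0.001]
contact_force: [-0.2, -0.9, -0.4]
opening: 0.102
finger_force: 55.0
```

Request:
jog_arm(
  motion=[
    [[-0.3,0.8,0],[0,0,0],-1],
    [[-0.3,0.5,0],[0.06,-0.7,0],-1],
    [[-0.2,0,0],[0.06,-0.7,0],-1],
    [[0,0,0],[0.06,-0.7,0],-1],
    [[0,0,0],[0.06,-0.7,0],-1],
    [[0,0,0],[0.06,-0.7,0],-1],
    [[0,0,0],[0,0,0],-1],
    [[0,0,0],[0,0,0],-1],
  ],
)

```text
clock: 5.4
ee_pos: [0.4094, -0.0119, 0.2554]
tcp_rot: [0.652, 0.712, 0.192, 0.176]
contact_force: [-0.1, 0.3, -0.7]
opening: 0.107
finger_force: 55.0
```

```bash
cat >> h.py <<'E'
from scipy.spatial.transform import Rotation as Ro
def pose():
    s=status.observe(); return s['ee_pos'],Ro.from_quat(s['tcp_rot']).as_matrix()
E
python3 - <<'E'
from h import *
np.set_printoptions(precision=4,suppress=True)
t,R=pose(); im,d,p=cap('wrist'); X=cloud(d,p); print(t); print(R)
np.savez('/tmp/w3',im=im,d=d,X=X,K=p['K'],R=p['R'],t=p['t'],tt=t,TR=R)
cv2.imwrite('pics/w3.png',cv2.resize(im,(800,600)))
E
```

```text
[ 0.4094 -0.0119  0.2554]
[[-0.0872  0.8611  0.5009]
 [ 0.9962  0.076   0.0428]
 [-0.0012  0.5028 -0.8644]]
```

View pics/w3.png

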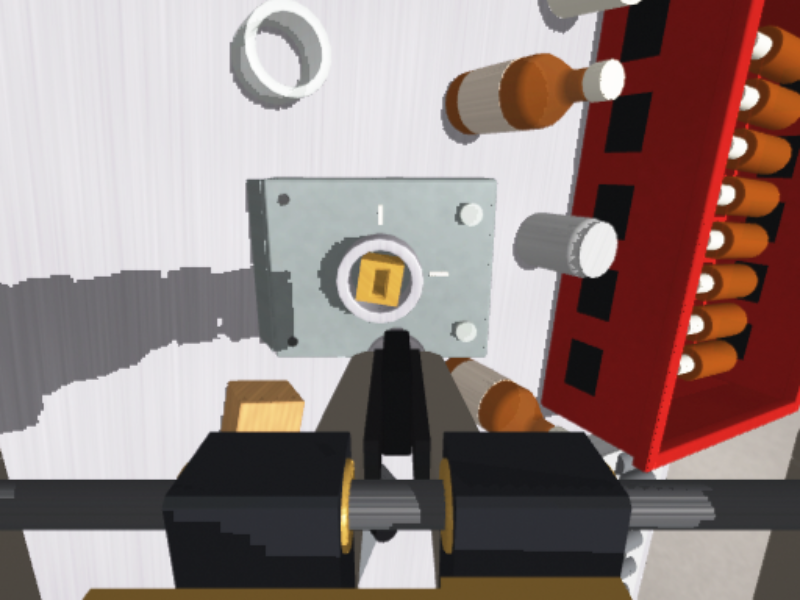

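The barrel is at (381,280), with its slot turned about 10° clockwise. Next I fit the face plane, the barrel centre and the slot angle.

```bash
cat >> h.py <<'E'
def barrel(W,c0=(.477,-.006),verbose=True):
    X,im,d=W['X'],W['im'].astype(int),W['d']
    near=(d>0)&(np.linalg.norm(X[...,:2]-np.array(c0),axis=-1)<.075)&(X[...,2]>.05)
    P=X[near]; n=np.array([-.5,-.04,.865])
    h=P@n; hist,e=np.histogram(h,bins=np.arange(h.min(),h.max(),.002)); m=e[hist.argmax()]+.001
    for _ in range(5):
        Q=P[abs(P@n-m)<.005]; c=Q.mean(0); n=np.linalg.svd(Q-c)[2][2]; n*=np.sign(n[2]); m=c@n
    az=np.array([-n[0],-n[1],0]);az/=np.linalg.norm(az); y=np.cross([0,0,1],az); x=np.cross(y,n)
    print('n',n,'tilt',np.degrees(np.arccos(n[2])),'psi',np.degrees(np.arctan2(y[1],y[0]))-90)
    hh=P@n-m; r=P[(hh>.023)&(hh<.029)]; hb=P[(hh>.0295)&(hh<.034)]
    print('ring h',np.median((r@n)-m),'circ',end=' ')
    (o,rad)=cv2.minEnclosingCircle(np.c_[r@x,r@y].astype(np.float32)); print(o[0]*x+o[1]*y+(m+.03)*n,rad)
    br=near&(im[...,2]-im[...,0]>45)&(abs(X@n-m-.030)<.003); Q=X[br]; hB=np.median(Q@n-m)
    rc=cv2.minAreaRect((1000*np.c_[Q@x,Q@y]).astype(np.float32)); print('brass h',hB,'rect',rc); o=np.array(rc[0])/1000
    C=o[0]*x+o[1]*y+(m+.03)*n; print('brass centre',C)
    # rectified view, 8 px/mm, col=+x right, row=-y
    g=np.mgrid[-20:20:320j,-20:20:320j]/1000
    pts=C+g[1][...,None]*x-g[0][...,None]*y
    c=pts@np.array(W['R']).T+np.array(W['t']).ravel(); q=c@np.array(W['K']).T; uv=(q[...,:2]/q[...,2:]).astype(np.float32)
    rec=cv2.remap(W['im'],uv[...,0],uv[...,1],cv2.INTER_CUBIC)
    return C,n,x,y,rec
E
python3 - <<'E'
from h import *
np.set_printoptions(precision=4,suppress=True)
W=dict(np.load('/tmp/w3.npz'))
C,n,x,y,rec=barrel(W)
g=rec[...,2].astype(int)
cv2.imwrite('pics/r3.png',rec)
m=(cv2.GaussianBlur(rec,(9,9),0)[...,2]<170).astype(np.uint8)
nl,L,st,ce=cv2.connectedComponentsWithStats(m)
for i in range(1,nl):
    if 1500<st[i,4]<20000: print(ce[i],st[i],cv2.minAreaRect(np.argwhere(L==i)[:,::-1].astype(np.float32)))
t,R=W['tt'],W['TR']
print('tool z.n',R[:,2]@n,'tool y in plane',np.degrees(np.arctan2(R[:,1]@y,R[:,1]@x)))
k=t+R[:,2]*.0382; print('tip rel',[(k-C)@a*1000 for a in(x,y,n)])
# bow seen in hand
X=W['X'];dl=(X-t)@R; mm=(W['d']>0)&(abs(dl[...,1])<.012)&(abs(dl[...,0])<.03)&(dl[...,2]>-.035)&(dl[...,2]<.045)
for lo in np.arange(-.03,.045,.005):
    q=dl[mm&(dl[...,2]>lo)&(dl[...,2]<lo+.005)]
    if len(q)>5: print(round(lo,3),len(q),q.min(0),q.max(0))
E
```

```text
n [-0.4994 -0.0423  0.8653] tilt 30.079523901130365 psi 4.843591286392183
ring h 0.027722984169376602 circ [ 0.4729 -0.0068  0.1208] 0.031066004186868668
brass h 0.029848407456400286 rect ((467.984375, -46.708770751953125), (30.224557876586914, 29.986162185668945), 80.87630462646484)
brass centre [ 0.473  -0.0068  0.1209]
[168.0914 156.0003] [  122    84    92   159 10529] ((166.68080139160156, 159.44448852539062), (75.85630798339844, 157.54217529296875), 8.275894165039062)
tool z.n -0.999998278264652 tool y in plane 0.17111409375801256
tip rel [np.float64(12.178359526865751), np.float64(0.3056600884580578), np.float64(110.16603870672176)]
-0.03 263 [-0.0172 -0.012  -0.03  ] [ 0.0158  0.0119 -0.025 ]
-0.025 169 [ 0.0093 -0.0119 -0.025 ] [ 0.0159  0.012  -0.02  ]
-0.02 149 [ 0.0093 -0.0119 -0.0199] [ 0.0156  0.0117 -0.015 ]
-0.015 139 [ 0.0092 -0.012  -0.015 ] [ 0.0156  0.012  -0.01  ]
-0.01 132 [ 0.0091 -0.0117 -0.01  ] [ 0.0156  0.0119 -0.0051]
-0.005 123 [ 0.0088 -0.012  -0.0048] [ 0.0157  0.012  -0.    ]
0.0 50 [ 0.0091 -0.0103  0.    ] [0.0157 0.008  0.0049]
0.005 84 [ 0.0057 -0.0115  0.0052] [0.0154 0.0103 0.01  ]
0.01 44 [ 0.0046 -0.0118  0.0101] [0.0109 0.0113 0.0149]
0.03 17 [ 0.0067 -0.0034  0.0301] [0.0076 0.0023 0.0331]
```

View pics/r3.png

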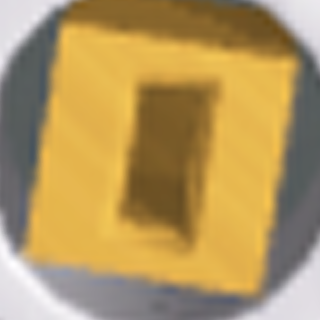

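Request:
jog_arm(
  motion=[
    [[0.33,0.03,-0.84],[0.18,0.015,-0.3],-1],
    [[0.33,0.03,-0.84],[0.18,0.015,-0.3],-1],
    [[0.33,0.03,-0.84],[0.17,0.015,-0.31],-1],
    [[0,0,0],[0,0,0],-1],
    [[0,0,0],[0,0,0],-1],
    [[0,0,0],[0,0,0],-1],
  ],
)

```text
clock: 6.05
ee_pos: [0.4286, -0.0113, 0.2077]
tcp_rot: [0.685, 0.682, 0.196, 0.167]
contact_force: [-0.4, 0.4, -0.4]
opening: 0.103
finger_force: 55.0
```

```bash
python3 - <<'E'
from h import *
np.set_printoptions(precision=4,suppress=True)
for i in range(3):
    t,R=pose(); im,d,p=cap('wrist'); print(t)
X=cloud(d,p); W=dict(im=im,d=d,X=X,K=p['K'],R=p['R'],t=p['t'],tt=t,TR=R); np.savez('/tmp/w4',**W)
C,n,x,y,rec=barrel(W,c0=(.473,-.007))
print('tool z.n',R[:,2]@n,'tool y in plane',np.degrees(np.arctan2(R[:,1]@y,R[:,1]@x)))
k=t+R[:,2]*.0382; print('tip rel',[(k-C)@a*1000 for a in(x,y,n)])
dl=(X-t)@R; mm=(d>0)&(abs(dl[...,1])<.014)&(abs(dl[...,0])<.02)
for lo in np.arange(.0,.045,.004):
    q=dl[mm&(dl[...,2]>lo)&(dl[...,2]<lo+.004)]
    if len(q)>5: print(round(lo,3),len(q),np.percentile(q,2,axis=0),np.percentile(q,98,axis=0))
cv2.imwrite('pics/w4.png',cv2.resize(im[130:330,150:350],(800,800))[:600])
E
```

```text
[ 0.4286 -0.0113  0.2077]
[ 0.4286 -0.0108  0.2077]
[ 0.4285 -0.0105  0.2076]
n [-0.4991 -0.0421  0.8655] tilt 30.059743684519425 psi 4.817949673509048
ring h 0.027659829180777945 circ [ 0.4729 -0.0068  0.1209] 0.031079016625881195
brass h 0.029794824039785436 rect ((468.00445556640625, -46.6286506652832), (30.78072738647461, 30.01327896118164), 80.60128021240234)
brass centre [ 0.473  -0.0069  0.1209]
tool z.n -0.999991354588315 tool y in plane -4.946658668061074
tip rel [np.float64(4.664862792062448), np.float64(0.12309933209377041), np.float64(59.24080541150923)]
0.0 53 [ 0.0088 -0.0115  0.0002] [0.0155 0.0098 0.0039]
0.004 28 [ 0.0146 -0.0049  0.0042] [0.0155 0.0044 0.007 ]
0.008 89 [ 0.0058 -0.0108  0.0082] [0.0109 0.0104 0.0119]
0.012 21 [ 0.0043 -0.0121  0.0121] [0.0106 0.0113 0.0145]
0.028 10 [ 0.0068 -0.0033  0.0304] [0.0073 0.0023 0.0318]
0.032 8 [ 0.0068 -0.0033  0.0321] [0.0073 0.0015 0.0335]
```

View pics/w4.png

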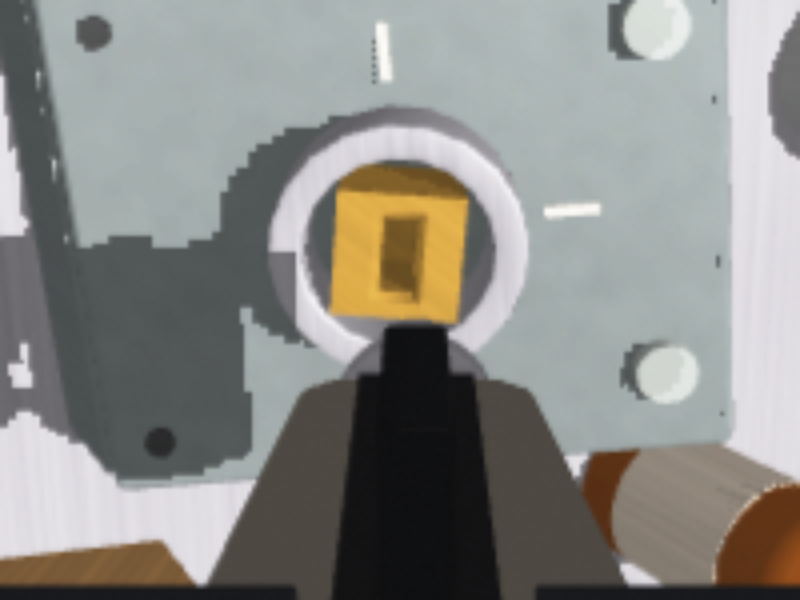

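Request:
jog_arm(
  motion=[
    [[0.157,0.018,-0.342],[0.062,0.005,-0.108],-1],
    [[0.157,0.018,-0.342],[0.062,0.005,-0.108],-1],
    [[0.157,0.018,-0.342],[0.062,0.005,-0.108],-1],
    [[0.157,0.018,-0.342],[0.062,0.005,-0.108],-1],
    [[0,0,0],[0,0,0],-1],
    [[0,0,0],[0,0,0],-1],
  ],
)

```text
clock: 6.8
ee_pos: [0.4381, -0.0118, 0.1762]
tcp_rot: [0.705, 0.664, 0.193, 0.159]
contact_force: [0.9, 0.9, -0.4]
opening: 0.106
finger_force: 55.0
```

```bash
cat > look.py <<'E'
from h import *
import sys
np.set_printoptions(precision=4,suppress=True)
t,R=pose(); im,d,p=cap('wrist')
s=status.observe(); print(t,s['q'],s['contact_force'])
X=cloud(d,p); W=dict(im=im,d=d,X=X,K=p['K'],R=p['R'],t=p['t'],tt=t,TR=R); np.savez('/tmp/w4',**W)
C=np.array([.473,-.0068,.1209]); n=np.array([-.4992,-.0422,.8654]); y=np.array([-.0845,.9964,0]); x=np.cross(y,n)
br=(im[...,2].astype(int)-im[...,0]>45)&(d>0)&(np.linalg.norm(X-C,axis=-1)<.03); Q=X[br]
print('brass rect',len(Q),cv2.minAreaRect((1000*np.c_[(Q-C)@x,(Q-C)@y]).astype(np.float32)), np.median((Q-C)@n))
print('tool z.(x,y,n)',R[:,2]@x,R[:,2]@y,R[:,2]@n,'tool y in plane',np.degrees(np.arctan2(R[:,1]@y,R[:,1]@x)))
k=t+R@[-.0007,-.0005,.0382]; print('tip rel',[(k-C)@a*1000 for a in(x,y,n)])
dl=(X-t)@R; mm=(d>0)&(abs(dl[...,1])<.014)&(abs(dl[...,0])<.02)
for lo in np.arange(.004,.045,.004):
    q=dl[mm&(dl[...,2]>lo)&(dl[...,2]<lo+.004)]
    if len(q)>5: print(round(lo,3),len(q),np.percentile(q,2,axis=0),np.percentile(q,98,axis=0))
cv2.imwrite('pics/'+sys.argv[1],cv2.resize(im[130:280,150:350],(800,600)))
E
python3 look.py w5.png
```

```text
[ 0.4381 -0.0118  0.1762] [ 1.292   0.0174 -1.2689  2.4371 -0.1405  0.1979  0.0981] [ 0.0135 -0.1709 -0.9018]
brass rect 1340 ((0.35541725158691406, -0.5547199249267578), (32.512779235839844, 29.86268424987793), 82.30094909667969) -0.000619022052015653
tool z.(x,y,n) -0.019811834303268303 -0.009263344686120275 -0.9997113472615846 tool y in plane -8.120856965399545
tip rel [np.float64(-4.163006263757286), np.float64(-3.029466603900338), np.float64(27.29914640177952)]
0.004 35 [ 0.0074 -0.0049  0.0041] [0.0153 0.0079 0.0078]
0.008 83 [ 0.0057 -0.0111  0.0082] [0.0108 0.0103 0.0119]
0.012 23 [ 0.0041 -0.0121  0.012 ] [0.0107 0.011  0.0152]
0.028 10 [ 0.0066 -0.0033  0.0302] [0.0075 0.0021 0.0318]
0.032 8 [ 0.0068 -0.0034  0.0322] [0.0072 0.0022 0.0334]
```

View pics/w5.png

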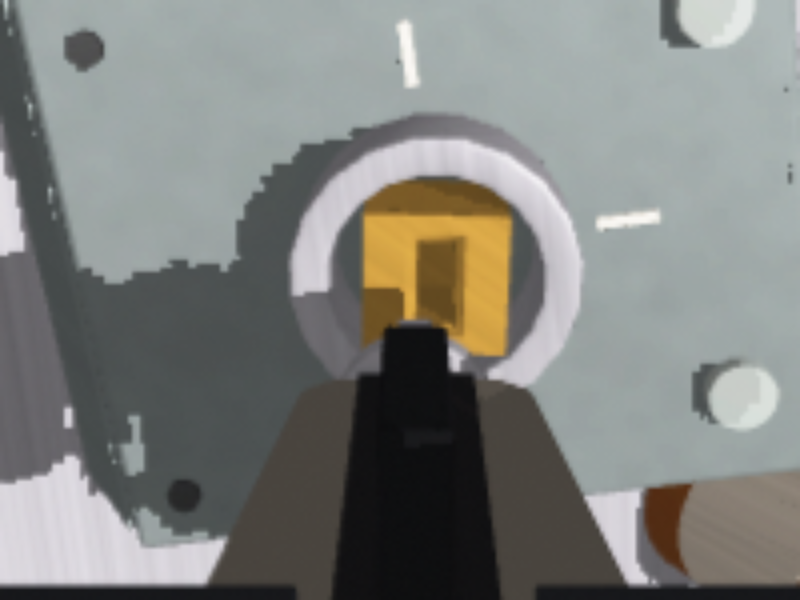

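Joints 4 and 6 are at their limits here (q4=2.437, q6=0.198), and the key tip is about 4 mm off in the plane. I back off along the key axis and log joint/pose pairs to identify the arm's kinematics.

```bash
cat > rec.py <<'E'
import json
from workcell import status
s=status.observe(); open('qlog','a').write(json.dumps([list(map(float,s[k])) for k in('q','ee_pos','tcp_rot')])+'\n'); print([round(float(v),3) for v in s['q']])
E
python3 rec.py; echo '[[1.273,0.468,-0.012,1.6035,0.006,1.071,-0.056],[0.164,-0.6285,0.2145],[0.992,0.127,0,0]]'>>qlog
```

```text
[1.292, 0.017, -1.269, 2.437, -0.141, 0.198, 0.098]
```

Request:
jog_arm(
  motion=[
    [[-0.3,-0.03,0.52],[0,0,0],-1],
    [[-0.3,-0.03,0.52],[0,0,0],-1],
    [[-0.3,-0.03,0.52],[0,0,0],-1],
    [[0,0,0],[0,0,0],-1],
    [[0,0,0],[0,0,0],-1],
  ],
)

```text
clock: 7.35
ee_pos: [0.4139, -0.0198, 0.2053]
tcp_rot: [0.709, 0.663, 0.18, 0.159]
contact_force: [-0.2, -0.3, -1.0]
opening: 0.105
finger_force: 55.0
```

```bash
python3 rec.py
```

```text
[1.185, -0.219, -1.037, 2.437, -0.683, 0.41, 0.623]
```

Request:
jog_arm(
  motion=[
    [[0,-0.5,0.8],[-0.06,0.7,0],-1],
    [[0,-0.5,0.8],[-0.06,0.7,0],-1],
    [[0,0,0],[-0.06,0.7,0],-1],
    [[0,0,0],[-0.06,0.7,0],-1],
    [[0,0,0],[-0.06,0.7,0],-1],
    [[0,0,0],[0,0,0],-1],
    [[0,0,0],[0,0,0],-1],
  ],
)

```text
clock: 8.05
ee_pos: [0.4053, -0.0416, 0.2536]
tcp_rot: [0.725, 0.689, 0.013, 0.005]
contact_force: [-0.9, 1.1, -0.5]
opening: 0.106
finger_force: 55.0
```

```bash
python3 rec.py; cat > kin.py <<'E'
import numpy as np, json
from scipy.spatial.transform import Rotation as Ro
from scipy.optimize import least_squares
D=[json.loads(l) for l in open('qlog')]
def E(ax,a): return Ro.from_euler(ax,a).as_matrix()
def fk(q,P,s):
    h,L1,L2,L3,e1,e2,w=P
    R=E('z',s[0]*q[0]+s[4]); R=R@E('y',s[5]*q[1]); p=np.array([0,0,h])
    R=R@E('z',s[1]*q[2]); p=p+R@[e1,0,L1]
    R=R@E('y',s[5]*q[3]); p=p+R@[e2,0,0]
    R=R@E('z',s[2]*q[4]); p=p+R@[0,0,L2]
    R=R@E('y',s[5]*q[5]); p=p+R@[w,0,0]
    R=R@E('z',s[3]*q[6]+s[6]); return p+R@[0,0,L3],R
E
python3 - <<'E'
from kin import *
import itertools
np.set_printoptions(precision=4,suppress=True)
best=[]
for s in itertools.product([1,-1],[1,-1],[1,-1],[1,-1],[0,np.pi],[1,-1],[np.pi/2,-np.pi/2,0,np.pi]):
    e=max(np.linalg.norm((Ro.from_matrix(fk(q,np.zeros(7),s)[1]).inv()*Ro.from_quat(r)).as_rotvec()) for q,p,r in D)
    best.append((e,s))
best.sort(key=lambda b:b[0]); print(best[:3])
s=best[0][1]
f=lambda P:np.r_[np.concatenate([fk(q,P,s)[0]-p for q,p,r in D]),.02*(P-P0)]
P0=np.array([.36,.4,.4,.25,0,0,0])
o=least_squares(f,P0); print(o.x,f(o.x)[:-7]*1000)
E
```

```text
[1.38, 0.189, -1.424, 2.069, 0.208, 1.027, -0.197]
[(np.float64(0.0011414207627787258), (-1, -1, -1, -1, 3.141592653589793, -1, -1.5707963267948966)), (np.float64(0.0011414207627788095), (-1, -1, -1, -1, 0, 1, 1.5707963267948966)), (np.float64(0.5093918643177745), (-1, -1, 1, 1, 3.141592653589793, -1, -1.5707963267948966))]
[0.2382 0.5473 0.4536 0.3161 0.0417 0.0088 0.0339] [ 3.5586  6.7809  7.3687 30.5619 13.1523  4.8388 -5.9538  9.2706 -3.994
  8.8121  4.2091 -8.1648]
```

```bash
cat >> kin.py <<'E'
S=(-1,-1,-1,-1,0,1,np.pi/2)
def rots(q):
    Rs=[];R=np.eye(3)
    for a,g,v in zip('zyzyzyz',(-1,1,-1,1,-1,1,-1),q):
        R=R@E(a,g*v); Rs.append(R)
    return Rs
def A(q): # offsets: R1(after q1)..R7
    Rs=rots(q); return np.hstack([np.eye(3)[:,2:]]+Rs[:6]+[Rs[6][:,2:]])
prior=np.r_[.36, 0,0,0, 0,0,.2, 0,0,.2, 0,0,.2, 0,0,.2, 0,0,.12, .12]
def fit(lam=.01):
    M=np.vstack([A(q) for q,p,r in D]); b=np.concatenate([p for q,p,r in D])
    x=prior+np.linalg.solve(M.T@M+lam**2*np.eye(M.shape[1]),M.T@(b-M@prior)); return x,(M@x-b)*1000
E
python3 - <<'E'
from kin import *
np.set_printoptions(precision=3,suppress=True)
for l in(.03,.003):
    x,r=fit(l); print(x,r)
E
```

```text
[ 0.323 -0.003 -0.017 -0.037  0.005 -0.017  0.253 -0.003  0.001  0.253
 -0.022  0.001  0.232  0.005 -0.001  0.232 -0.007 -0.001  0.158  0.158] [-0.215  0.054  0.117 -0.035  0.106 -0.106  0.221 -0.131 -0.137  0.056
 -0.01   0.159]
[ 0.327 -0.008 -0.016 -0.033  0.011 -0.016  0.254 -0.008  0.001  0.254
 -0.021  0.001  0.234  0.006 -0.002  0.234 -0.007 -0.002  0.161  0.161] [-0.003  0.008  0.002 -0.     0.001 -0.002  0.002 -0.005 -0.002  0.001
 -0.005  0.002]
```

```bash
cat >> kin.py <<'E'
LO=np.array([-2.53,-.31,-1.57,.28,-1.29,.15,-2.92]);HI=np.array([2.53,2.02,1.55,2.44,4.43,1.84,2.92])
XX,_=fit(.003)
def fk2(q): return A(q)@XX, fk(q,np.zeros(7),S)[1]
def ik(p,R,q0,reg=.02):
    def f(q):
        P,RR=fk2(q); return np.r_[(P-p)*10,Ro.from_matrix(R.T@RR).as_rotvec()*3,reg*(q-q0)]
    o=least_squares(f,np.clip(q0,LO+.01,HI-.01),bounds=(LO,HI)); P,RR=fk2(o.x)
    return o.x,np.linalg.norm(P-p)*1000,np.linalg.norm(Ro.from_matrix(R.T@RR).as_rotvec())
n=np.array([-.4992,-.0422,.8654]);n/=np.linalg.norm(n); yc=np.array([-.0845,.9964,0]); yc/=np.linalg.norm(yc); xc=np.cross(yc,n)
H=np.array([.473,-.0068,.1209])
def tool(theta,alpha,depth,gz=.057):
    """key home frame turned by -theta about n; tool leaned alpha to +key y; depth of tip; grasp point at key z gz"""
    Rt=Ro.from_rotvec(-theta*n).as_matrix()
    kx,ky=Rt@xc,Rt@yc
    b=np.cos(alpha)*n+np.sin(alpha)*ky; tx=np.cos(alpha)*ky-np.sin(alpha)*n
    R=np.c_[tx,kx,-b]; G=H+n*(gz-depth); return G-b*.0187,R
E
python3 - <<'E'
from kin import *
np.set_printoptions(precision=3,suppress=True)
for al in(0,.35,.52,.7):
    print('alpha',al)
    q=np.array(D[-1][0])
    for th,dep in((.159,-.08),(.159,-.03),(.159,0),(.159,.024),(.5,.024),(.9,.024),(1.42,.024),(1.42,-.06)):
        q,e,r=ik(*tool(th,al,dep),q); print(th,dep,q,round(e,2),round(r,4))
E
```

```text
alpha 0
0.159 -0.08 [ 1.189 -0.301 -0.985  2.44  -0.867  0.495  0.786] 0.37 0.0015
0.159 -0.03 [ 1.406 -0.01  -1.352  2.44  -0.403  0.199  0.351] 0.31 0.0006
0.159 0 [ 1.196  0.217 -1.261  2.44   0.999  0.196 -1.023] 1.35 0.0053
0.159 0.024 [ 1.11   0.345 -1.225  2.44   1.462  0.286 -1.459] 0.09 0.0004
0.5 0.024 [ 1.119  0.352 -1.236  2.44   1.468  0.294 -1.803] 0.03 0.0001
0.9 0.024 [ 1.12   0.353 -1.238  2.44   1.469  0.295 -2.203] 0.02 0.0001
1.42 0.024 [ 1.119  0.353 -1.237  2.44   1.468  0.294 -2.723] 0.03 0.0002
1.42 -0.06 [ 1.174 -0.194 -1.042  2.44  -0.768  0.374 -0.575] 1.05 0.004
alpha 0.35
0.159 -0.08 [ 1.128 -0.31  -1.259  2.408  0.233  0.415 -0.542] 0.02 0.0001
0.159 -0.03 [ 0.76   0.099 -1.125  2.415  1.103  0.615 -1.426] 0.07 0.0002
0.159 0 [ 0.657  0.23  -1.064  2.411  1.284  0.69  -1.601] 0.01 0.0
0.159 0.024 [ 0.595  0.32  -1.02   2.403  1.394  0.738 -1.701] 0.01 0.0
0.5 0.024 [ 0.646  0.335 -1.036  2.334  1.178  0.733 -1.784] 0.0 0.0
0.9 0.024 [ 0.727  0.356 -1.054  2.268  0.951  0.716 -1.889] 0.0 0.0
1.42 0.024 [ 0.856  0.386 -1.077  2.217  0.684  0.667 -2.04 ] 0.
[... 532 characters left out ...]
.856  0.561 -1.188  2.099  0.744  0.967 -2.111] 0.0 0.0
1.42 -0.06 [ 1.123  0.436 -1.446  2.112  0.59   1.063 -1.985] 0.01 0.0
alpha 0.7
0.159 -0.08 [ 0.55   0.264 -1.245  2.323  1.098  1.256 -1.63 ] 0.05 0.0002
0.159 -0.03 [ 0.419  0.429 -1.133  2.314  1.227  1.312 -1.762] 0.01 0.0
0.159 0 [ 0.365  0.513 -1.075  2.302  1.295  1.331 -1.82 ] 0.0 0.0
0.159 0.024 [ 0.329  0.575 -1.031  2.289  1.346  1.342 -1.859] 0.0 0.0
0.5 0.024 [ 0.422  0.581 -1.058  2.173  1.147  1.304 -1.907] 0.0 0.0
0.9 0.024 [ 0.549  0.599 -1.084  2.065  0.932  1.256 -1.973] 0.0 0.0
1.42 0.024 [ 0.738  0.634 -1.115  1.981  0.673  1.17  -2.076] 0.0 0.0
1.42 -0.06 [ 0.912  0.483 -1.274  2.007  0.536  1.246 -1.975] 0.01 0.0
```

```bash
cat > delta.py <<'E'
from h import *
def delta(p,R):
    t,Rc=pose(); rv=Ro.from_matrix(R@Rc.T).as_rotvec(); np.set_printoptions(precision=3,suppress=True)
    print('shift units',(np.array(p)-t)/.03,'turn units',rv/.15)
E
python3 - <<'E'
from delta import *
R=Ro.from_quat([.8250,.5652,0,0]).as_matrix()
delta([.5052,-.3065,.15],R)
E
```

```text
shift units [ 3.331 -8.83  -3.453] turn units [-0.037  0.182 -2.122]
```

Request:
jog_arm(
  motion=[
    [[0.4,-1,0],[0,0.02,-0.27],-1],
    [[0.4,-1,0],[0,0.02,-0.27],-1],
    [[0.4,-1,0],[0,0.02,-0.27],-1],
    [[0.4,-1,0],[0,0.02,-0.27],-1],
    [[0.4,-1,0],[0,0.02,-0.27],-1],
    [[0.4,-1,0],[0,0.02,-0.27],-1],
    [[0.4,-1,-0.3],[0,0.03,-0.27],-1],
    [[0.4,-1,-0.6],[0,0.03,-0.23],-1],
  ],
)

```text
clock: 8.85
ee_pos: [0.5026, -0.2841, 0.2325]
tcp_rot: [0.825, 0.565, -0.001, 0.006]
contact_force: [0.3, -0.2, -0.4]
opening: 0.105
finger_force: 55.0
```

Request:
jog_arm(
  motion=[
    [[0.1,-0.8,-0.8],[0,0,0],-1],
    [[0,0,-0.8],[0,0,0],-1],
    [[0,0,-0.5],[0,0,0],-1],
    [[0,0,0],[0,0,0],-1],
    [[0,0,0],[0,0,0],-1],
  ],
)

```text
clock: 9.35
ee_pos: [0.5049, -0.3067, 0.167]
tcp_rot: [0.825, 0.565, -0.001, 0.002]
contact_force: [0.6, 0.7, -0.6]
opening: 0.104
finger_force: 55.0
```

```bash
python3 rec.py; python3 - <<'E'
from delta import *
R=Ro.from_quat([.8250,.5652,0,0]).as_matrix()
delta([.5052,-.3065,.105],R); print(pose()[0])
E
```

```text
[1.168, 0.625, -0.944, 1.754, 0.579, 1.063, -0.35]
shift units [ 0.012  0.008 -2.067] turn units [0.036 0.004 0.005]
[ 0.505 -0.307  0.167]
```

Request:
jog_arm(
  motion=[
    [[0.01,0.01,-0.7],[0.03,0,0],-1],
    [[0,0,-0.7],[0,0,0],-1],
    [[0,0,-0.6],[0,0,0],-1],
    [[0,0,-0.55],[0,0,0],-1],
    [[0,0,0],[0,0,0],-1],
    [[0,0,-0.2],[0,0,0],-1],
    [[0,0,-0.15],[0,0,0],-1],
    [[0,0,0],[0,0,0],-1],
  ],
)

```text
clock: 10.15
ee_pos: [0.5045, -0.3071, 0.0773]
tcp_rot: [0.826, 0.564, -0.0, -0.001]
contact_force: [-0.1, 0.6, -0.7]
opening: 0.104
finger_force: 55.0
```

Request:
jog_arm(
  motion=[
    [[0.02,0.02,-0.15],[0,0,0],-1],
    [[0,0,-0.1],[0,0,0],-1],
    [[0,0,0],[0,0,0],-1],
  ],
)

```text
clock: 10.45
ee_pos: [0.5049, -0.3064, 0.0695]
tcp_rot: [0.826, 0.564, -0.0, -0.002]
contact_force: [0.7, -0.4, -1.8]
opening: 0.104
finger_force: 55.0
```

Request:
jog_arm(
  motion=[
    [[0,0,-0.16],[0,0,0],-1],
    [[0,0,-0.16],[0,0,0],-1],
    [[0,0,-0.16],[0,0,0],-1],
    [[0,0,0],[0,0,0],-1],
    [[0,0,0],[0,0,0],-1],
  ],
)

```text
clock: 10.95
ee_pos: [0.5051, -0.3064, 0.0554]
tcp_rot: [0.826, 0.564, -0.0, -0.002]
contact_force: [-0.5, -1.0, -0.8]
opening: 0.105
finger_force: 55.0
```

Request:
jog_arm(
  motion=[
    [[0,0,0],[0,0,0],-0.4],
    [[0,0,0],[0,0,0],-0.4],
    [[0,0,0.04],[0,0,0],-0.4],
  ],
)

```text
clock: 11.25
ee_pos: [0.5051, -0.3066, 0.0569]
tcp_rot: [0.826, 0.564, -0.0, -0.001]
contact_force: [-0.6, 0.3, -1.0]
opening: 0.298
finger_force: 0.0
```

Request:
jog_arm(
  motion=[
    [[-0.026,-0.066,0.02],[-0.745,0.291,0],-0.4],
    [[-0.026,-0.066,0.02],[-0.745,0.291,0],-0.4],
    [[-0.026,-0.066,0.02],[-0.745,0.291,0],-0.4],
    [[-0.026,-0.066,0.02],[-0.745,0.291,0],-0.4],
    [[-0.026,-0.066,0.02],[-0.745,0.291,0],-0.4],
    [[0,0,0],[0,0,0],-0.4],
    [[0,0,0],[0,0,0],-0.4],
  ],
)

```text
clock: 11.95
ee_pos: [0.5016, -0.3158, 0.0595]
tcp_rot: [0.789, 0.539, -0.243, 0.165]
contact_force: [0.0, 0.1, 0.8]
opening: 0.301
finger_force: 0.0
```

```bash
python3 rec.py; python3 - <<'E'
from delta import *
a=.6; l=np.array([.3636,.9315,0]); z=np.array([0,0,1]); b=np.cos(a)*z+np.sin(a)*l; tx=np.cos(a)*l-np.sin(a)*z
R=np.c_[tx,np.cross(-b,tx),-b]
delta(np.array([.5051,-.3064,.0735])-.0187*b,R); print(pose(),np.linalg.det(R)); im,d,p=cap('wrist','w6.png')
E
```

```text
[0.595, 0.735, -0.54, 1.851, 1.073, 1.15, -0.957]
shift units [-0.012 -0.016 -0.048] turn units [-0.028 -0.009  0.002]
(array([ 0.502, -0.316,  0.06 ]), array([[ 0.3  ,  0.931, -0.207],
       [ 0.771, -0.364, -0.522],
       [-0.562, -0.003, -0.827]])) 0.9998972100000002
```

View pics/w6.png

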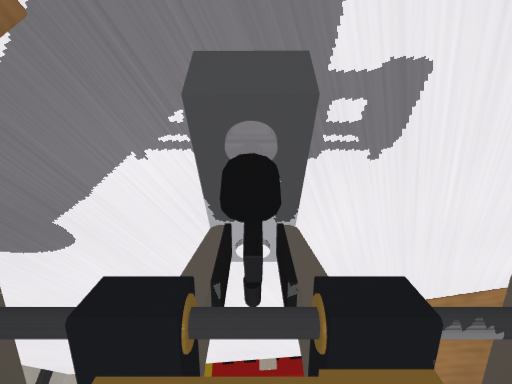

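The view shows the bow centred between the fingers at (253,255), with the knob clear in front of it, so I close and lift.

Request:
jog_arm(
  motion=[
    [[-0.01,-0.01,-0.04],[0,0,0],-0.4],
    [[0,0,0],[0,0,0],-1],
    [[0,0,0],[0,0,0],-1],
    [[0,0,0],[0,0,0],-1],
    [[0,0,0],[0,0,0],-1],
  ],
  squeeze=58,
)

```text
clock: 12.5
ee_pos: [0.5006, -0.3174, 0.0588]
tcp_rot: [0.789, 0.538, -0.244, 0.165]
contact_force: [-0.4, -0.8, 0.5]
opening: 0.11
finger_force: 58.0
```

```bash
python3 - <<'E'
from h import *
print(pose())
E
```

```text
(array([ 0.50059994, -0.31743924,  0.05880406]), array([[ 0.30126633,  0.9305766 , -0.2080043 ],
       [ 0.76878698, -0.36609209, -0.52435023],
       [-0.56409678, -0.00194194, -0.82570639]]))
```

Request:
jog_arm(
  motion=[
    [[0,0,0.4],[0,0,0],-1],
    [[0,0,0.7],[0,0,0],-1],
    [[0,0,0.9],[0,0,0],-1],
    [[0,0,0.9],[0,0,0],-1],
    [[0,0,1],[0,0,0],-1],
    [[0,0,1],[0,0,0],-1],
    [[0,0,0.6],[0,0,0],-1],
    [[0,0,0],[0,0,0],-1],
  ],
)

```text
clock: 13.3
ee_pos: [0.5023, -0.3167, 0.2264]
tcp_rot: [0.79, 0.538, -0.243, 0.167]
contact_force: [0.3, 0.3, -1.3]
opening: 0.1
finger_force: 58.0
```

```bash
python3 rec.py; cat >> h.py <<'E'
def dist(): print([round(float(v),4) for v in status.observe()['ee_pos']])
E
python3 - <<'E'
from kin import *
from delta import *
print(pose())
for dep in(-.10,-.04):
    p,R=tool(.159,.6,dep,.0575); print(p); delta(p,R)
q=np.array(D[-1][0])
for dep in(-.1,-.04,0,.024): q,e,r=ik(*tool(.159,.6,dep,.0575),q); print(q,e)
x,r=fit(.003); print(abs(r).max())
E
```

```text
[0.67, 0.502, -0.632, 1.771, 0.894, 1.322, -0.704]
(array([ 0.50225637, -0.31669586,  0.22641387]), array([[ 0.30312851,  0.93100873, -0.2033122 ],
       [ 0.76850345, -0.36498409, -0.52553693],
       [-0.56348519,  0.0030591 , -0.8261205 ]]))
[ 0.40151628 -0.0233061   0.24301275]
shift units [-3.358  9.78   0.553] turn units [-0.233 -3.482  1.948]
[ 0.431 -0.021  0.191]
shift units [-2.36   9.864 -1.178] turn units [-0.233 -3.482  1.948]
[ 0.396  0.006 -0.966  2.35   0.909  0.977 -1.409] 0.01435497544999937
[ 0.284  0.231 -0.901  2.348  1.128  1.034 -1.649] 0.010850554583118864
[ 0.227  0.358 -0.847  2.335  1.246  1.061 -1.763] 0.004998505400525015
[ 0.198  0.428 -0.815  2.323  1.309  1.073 -1.819] 0.0024588009771850713
0.10464191739106843
```

Request:
jog_arm(
  motion=[
    [[-0.3,0.9,0.1],[-0.021,-0.317,0.177],-1],
    [[-0.3,0.9,0.1],[-0.021,-0.317,0.177],-1],
    [[-0.3,0.9,0.1],[-0.021,-0.317,0.177],-1],
    [[-0.3,0.9,0.1],[-0.021,-0.317,0.177],-1],
    [[-0.3,0.9,0.1],[-0.021,-0.317,0.177],-1],
    [[-0.3,0.9,0.05],[-0.021,-0.317,0.177],-1],
    [[-0.3,0.9,0],[-0.021,-0.317,0.177],-1],
    [[-0.3,0.9,0],[-0.021,-0.317,0.177],-1],
  ],
)

```text
clock: 14.1
ee_pos: [0.4276, -0.0998, 0.2388]
tcp_rot: [0.758, 0.575, -0.078, 0.298]
contact_force: [-0.4, 0.6, -1.4]
opening: 0.104
finger_force: 58.0
```

Request:
jog_arm(
  motion=[
    [[-0.3,0.9,0],[-0.021,-0.317,0.177],-1],
    [[-0.3,0.9,0],[-0.021,-0.317,0.177],-1],
    [[-0.3,0.8,0],[-0.021,-0.317,0.177],-1],
    [[0,0,0],[0,0,0],-1],
    [[0,0,0],[0,0,0],-1],
  ],
)

```text
clock: 14.6
ee_pos: [0.4014, -0.0229, 0.2393]
tcp_rot: [0.736, 0.582, -0.016, 0.345]
contact_force: [0.7, -0.1, -0.7]
opening: 0.106
finger_force: 58.0
```

```bash
python3 rec.py; python3 - <<'E'
from kin import *
from delta import *
print(pose())
p,R=tool(.159,.6,-.045,.0582); print(p); delta(p,R)
E
```

```text
[0.412, 0.021, -0.986, 2.35, 0.918, 0.982, -1.42]
(array([ 0.4013925 , -0.02285903,  0.23934288]), array([[ 0.32212831,  0.86803912,  0.37781137],
       [ 0.84594681, -0.08477885, -0.52648509],
       [-0.42497924,  0.48920407, -0.76162459]]))
[ 0.42862421 -0.02101452  0.19601915]
shift units [ 0.908  0.061 -1.444] turn units [-0.002 -0.042 -0.007]
```

Now there is joint margin and tracking is good. I go down to about 45 mm above the slot and measure the key relative to it.

Request:
jog_arm(
  motion=[
    [[0.23,0.015,-0.36],[0,-0.01,0],-1],
    [[0.23,0.015,-0.36],[0,-0.01,0],-1],
    [[0.23,0.015,-0.36],[0,-0.01,0],-1],
    [[0.22,0.015,-0.36],[0,-0.01,0],-1],
    [[0,0,0],[0,0,0],-1],
    [[0,0,0],[0,0,0],-1],
  ],
)

```text
clock: 15.2
ee_pos: [0.429, -0.0216, 0.1962]
tcp_rot: [0.737, 0.58, -0.014, 0.346]
contact_force: [0.1, 0.7, -0.6]
opening: 0.102
finger_force: 58.0
```

```bash
cat > look2.py <<'E'
from kin import *
from h import *
import sys
np.set_printoptions(precision=2,suppress=True)
al=.6
t,R=pose(); im,d,p=cap('wrist'); X=cloud(d,p)
np.savez('/tmp/w7',im=im,d=d,X=X,K=p['K'],R=p['R'],t=p['t'],tt=t,TR=R)
br=(im[...,2].astype(int)-im[...,0]>45)&(d>0)&(np.linalg.norm(X-H,axis=-1)<.03); Q=X[br]
if len(Q)>20: print('brass',len(Q),cv2.minAreaRect((1000*np.c_[(Q-H)@xc,(Q-H)@yc]).astype(np.float32)),np.median((Q-H)@n)*1000)
# key frame from tool
b=-R[:,2]; kz=np.cos(al)*b-np.sin(al)*R[:,0]; ky=np.cos(al)*R[:,0]+np.sin(al)*b; kx=R[:,1]
print('kz in console',kz@xc,kz@yc,kz@n,'ky ang',np.degrees(np.arctan2(ky@xc,ky@yc)))
G=t-.0187*R[:,2]; o=G-.0582*kz
print('nominal tip in keyhole axes (mm) x y n',[1000*float((o-H)@a) for a in(xc,yc,n)])
l=(X-o)@np.c_[kx,ky,kz]*1000
m=(d>0)&(abs(l[...,0])<14)&(abs(l[...,1])<25)&(l[...,2]>-5)&(l[...,2]<36)
for lo in range(-4,36,4):
    q=l[m&(l[...,2]>=lo)&(l[...,2]<lo+4)]
    if len(q)>4: print('keyz',lo,len(q),np.percentile(q[:,:2],3,axis=0),np.percentile(q[:,:2],97,axis=0))
cv2.imwrite('pics/'+sys.argv[1],cv2.resize(im[100:340,110:430],(800,600)))
E
python3 look2.py w7.png; python3 rec.py
```

```text
brass 1568 ((1.400099754333496, 2.0500049591064453), (39.05581283569336, 31.645784378051758), 80.35747528076172) -0.5588979263390651
kz in console 0.0005212945603616989 -0.0002965004478696076 0.9999997713185579 ky ang 9.216292875756025
nominal tip in keyhole axes (mm) x y n [0.3361043241281146, -0.5612002959766885, 45.020544513951066]
keyz 0 21 [-2.59  6.78] [1.62 8.49]
keyz 4 40 [-3.19  7.9 ] [2.5  9.39]
keyz 8 44 [-3.16  7.91] [2.59 9.53]
keyz 12 49 [-3.1  8. ] [2.54 9.68]
keyz 16 50 [-3.08  7.86] [2.51 9.51]
keyz 20 9 [-10.83   7.73] [ 8.85 13.04]
keyz 24 177 [-12.23   4.09] [11.6  14.22]
keyz 28 475 [-12.12  -7.98] [11.53 16.91]
keyz 32 99 [-5.06 15.58] [ 4.54 17.57]
[0.341, 0.225, -0.959, 2.347, 1.12, 1.044, -1.637]
```

View pics/w7.png

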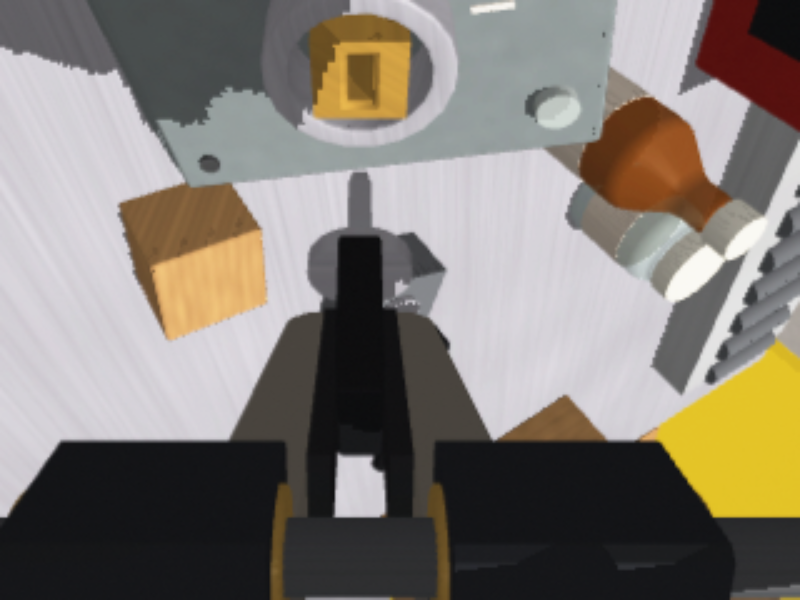

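Request:
jog_arm(
  motion=[
    [[0.14,0.01,-0.24],[0,0,0],-1],
    [[0.14,0.01,-0.24],[0,0,0],-1],
    [[0.14,0.01,-0.24],[0,0,0],-1],
    [[0.13,0,-0.23],[0,0,0],-1],
    [[0,0,0],[0,0,0],-1],
    [[0,0,0],[0,0,0],-1],
  ],
)

```text
clock: 15.85
ee_pos: [0.4455, -0.0199, 0.1679]
tcp_rot: [0.737, 0.581, -0.014, 0.347]
contact_force: [0.1, -0.4, -0.6]
opening: 0.102
finger_force: 58.0
```

```bash
sed -i "s/(np.linalg.norm(X-H,axis=-1)<.03); Q/(np.linalg.norm(X-H,axis=-1)<.03)\&(abs((X-H)@n+.0003)<.0012); Q/" look2.py; python3 look2.py w8.png; python3 rec.py
```

```text
brass 999 ((0.10692596435546875, 0.18091392517089844), (31.398134231567383, 29.85427474975586), 80.86917114257812) -0.14501014008463495
kz in console -0.0004968190169635583 -0.0008633605298139939 0.9999993788921642 ky ang 9.110730463887554
nominal tip in keyhole axes (mm) x y n [0.5696373226214758, -0.2441189434775187, 12.14479110883401]
keyz 0 21 [-2.56  6.79] [2.04 8.71]
keyz 4 41 [-3.16  8.13] [2.   9.46]
keyz 8 44 [-3.13  7.76] [2.61 9.46]
keyz 12 48 [-3.08  7.94] [2.58 9.86]
keyz 16 50 [-3.04  8.11] [2.54 9.73]
keyz 20 8 [-11.34   5.35] [10.84 12.52]
keyz 24 182 [-12.12   4.37] [11.59 14.09]
keyz 28 470 [-12.03  -8.38] [11.49 16.82]
keyz 32 98 [-5.06 15.93] [ 4.58 17.61]
[0.289, 0.336, -0.916, 2.339, 1.224, 1.073, -1.737]
```

View pics/w8.png

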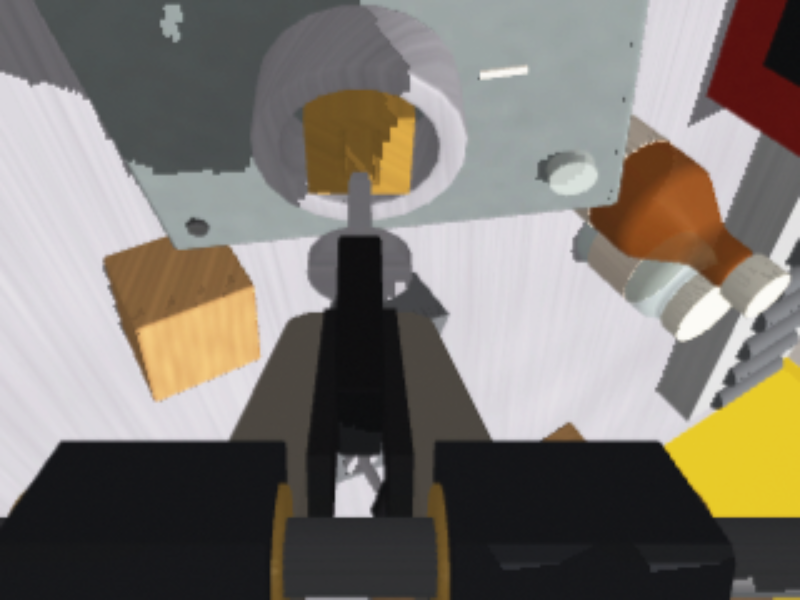

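The blade at (360,200) points at the slot at (365,165), in line. I have now viewed 11 pictures, one over the limit of 10, so I continue on numbers only.

Request:
jog_arm(
  motion=[
    [[0.11,0,-0.19],[0,0,0],-1],
    [[0.11,0,-0.19],[0,0,0],-1],
    [[0.055,0.005,-0.1],[0,0,0],-1],
    [[0.055,0.005,-0.1],[0,0,0],-1],
    [[0,0,0],[0,0,0],-1],
    [[0,0,0],[0,0,0],-1],
  ],
)

```text
clock: 16.5
ee_pos: [0.4555, -0.0196, 0.1508]
tcp_rot: [0.737, 0.58, -0.013, 0.347]
contact_force: [-0.2, -0.3, -1.3]
opening: 0.106
finger_force: 58.0
```

```bash
python3 look2.py w9.png|head -8; python3 rec.py
```

```text
brass 953 ((0.13006591796875, 0.5162448883056641), (31.333473205566406, 29.864797592163086), 80.68943786621094) -0.11902954577979057
kz in console -0.0013149787257905224 -0.0006387587555300122 0.9999988365818251 ky ang 9.113098133241722
nominal tip in keyhole axes (mm) x y n [0.7185289234245985, -0.8667779093966087, -7.6305539423186435]
keyz -4 102 [-10.16  -8.21] [ 8.38 16.52]
keyz 0 191 [-13.25  -7.76] [12.38 16.6 ]
keyz 4 1085 [-13.39  -9.08] [13.4  24.49]
keyz 8 175 [-13.35  -9.99] [13.43 15.89]
keyz 12 50 [-3.1   7.78] [2.57 9.61]
[0.262, 0.396, -0.887, 2.331, 1.281, 1.086, -1.787]
```

Request:
jog_arm(
  motion=[
    [[0.08,0.007,-0.14],[0,0,0],-1],
    [[0.08,0.007,-0.14],[0,0,0],-1],
    [[0.08,0.007,-0.14],[0,0,0],-1],
    [[0.04,0.003,-0.07],[0,0,0],-1],
    [[0,0,0],[0,0,0],-1],
    [[0,0,0],[0,0,0],-1],
  ],
)

```text
clock: 17.15
ee_pos: [0.4637, -0.0191, 0.1364]
tcp_rot: [0.737, 0.58, -0.014, 0.347]
contact_force: [-2.9, 1.2, 5.2]
opening: 0.105
finger_force: 58.0
```

```bash
python3 look2.py w10.png|sed -n 2,3p; python3 rec.py
```

```text
kz in console -0.001383485125794923 0.0007725274038573649 0.9999988393356648 ky ang 9.08853667226205
nominal tip in keyhole axes (mm) x y n [0.590382270505046, -1.0740944978156926, -24.202962770363094]
[0.24, 0.446, -0.863, 2.323, 1.324, 1.098, -1.826]
```

```bash
python3 - <<'E'
from kin import *
from h import *
np.set_printoptions(precision=3,suppress=True)
t,R=pose(); G=t-.0187*R[:,2]; al=.6
ky=np.cos(al)*R[:,0]-np.sin(al)*R[:,2]; c=G-.0003*R[:,1]+.001*ky
p=t
for i in range(1,13):
    q=c+Ro.from_rotvec(-.105*i*n).as_matrix()@(t-c); print(i,(q-p)/.03); p=q
print(-.7*n)
E
```

```text
1 [-0.035  0.004 -0.02 ]
2 [-0.034  0.009 -0.019]
3 [-0.034  0.013 -0.019]
4 [-0.032  0.017 -0.018]
5 [-0.031  0.02  -0.017]
6 [-0.029  0.024 -0.015]
7 [-0.026  0.027 -0.014]
8 [-0.024  0.03  -0.012]
9 [-0.021  0.033 -0.011]
10 [-0.018  0.035 -0.009]
11 [-0.015  0.037 -0.007]
12 [-0.011  0.039 -0.005]
[ 0.349  0.03  -0.606]
```

Request:
jog_arm(
  motion=[
    [[-0.035,0.004,-0.02],[0.349,0.03,-0.606],-1],
    [[-0.034,0.009,-0.019],[0.349,0.03,-0.606],-1],
    [[-0.034,0.013,-0.019],[0.349,0.03,-0.606],-1],
    [[-0.032,0.017,-0.018],[0.349,0.03,-0.606],-1],
    [[0,0,0],[0,0,0],-1],
  ],
)

```text
clock: 17.7
ee_pos: [0.4594, -0.0181, 0.134]
tcp_rot: [0.862, 0.437, -0.023, 0.255]
contact_force: [-4.9, 1.8, 4.6]
opening: 0.105
finger_force: 58.0
```

```bash
python3 look2.py w11.png|sed -n 1,3p; python3 rec.py; python3 -c "
from h import *
s=status.observe();print(s['contact_force'],s['ft_torque'])"
```

```text
brass 504 ((0.5033106803894043, 0.8626651763916016), (30.806529998779297, 29.86928939819336), 64.7233657836914) -0.1677396562617049
kz in console -0.00021173031232275382 0.0019111997066952261 0.9999983989503798 ky ang 33.43460495609458
nominal tip in keyhole axes (mm) x y n [-0.11905514266868739, -1.4162470464288974, -24.185250362396854]
[0.352, 0.441, -0.878, 2.198, 1.045, 1.052, -1.853]
[-4.2688192   1.46073594  4.65425337] [ 0.2352812   0.72590486 -0.33104037]
```

Request:
jog_arm(
  motion=[
    [[-0.031,0.02,-0.017],[0.349,0.03,-0.606],-1],
    [[-0.029,0.024,-0.015],[0.349,0.03,-0.606],-1],
    [[-0.026,0.027,-0.014],[0.349,0.03,-0.606],-1],
    [[-0.024,0.03,-0.012],[0.349,0.03,-0.606],-1],
    [[-0.021,0.033,-0.011],[0.349,0.03,-0.606],-1],
    [[-0.018,0.035,-0.009],[0.349,0.03,-0.606],-1],
    [[-0.015,0.037,-0.007],[0.349,0.03,-0.606],-1],
    [[-0.011,0.039,-0.005],[0.349,0.03,-0.606],-1],
  ],
)

```text
clock: 18.55
ee_pos: [0.4542, -0.0104, 0.1314]
tcp_rot: [0.993, 0.105, -0.037, 0.042]
contact_force: [-3.2, 0.1, 3.7]
opening: 0.103
finger_force: 58.0
```

```bash
python3 look2.py w12.png|sed -n 1,3p; python3 rec.py; python3 -c "
from h import *
s=status.observe();print(s['contact_force'],s['ft_torque'])"
```

```text
brass 482 ((1.0065994262695312, 0.3320808410644531), (30.549091339111328, 29.91025161743164), 17.607336044311523) -0.15039251763567127
kz in console 0.0016930274470737987 0.0021836158094767025 0.9999964670354888 ky ang 81.4496216477952
nominal tip in keyhole axes (mm) x y n [-0.8727469706896936, -0.4970556782486641, -24.157639304302556]
[0.638, 0.465, -0.903, 2.049, 0.536, 0.955, -1.943]
[-6.23770647  5.14337177 10.35859828] [ 1.35650186  1.21992036 -0.00180931]
```

Request:
jog_arm(
  motion=[
    [[-0.006,0.028,-0.002],[0.25,0.021,-0.433],-1],
    [[-0.004,0.028,-0.001],[0.25,0.021,-0.433],-1],
    [[0,0.01,0],[0.15,0.013,-0.26],-1],
    [[0,0,0],[0,0,0],-1],
    [[0,0,0],[0,0,0],-1],
  ],
)

```text
clock: 19.1
ee_pos: [0.4539, -0.0084, 0.1313]
tcp_rot: [0.999, 0.024, -0.039, -0.009]
contact_force: [-2.6, 0.8, 6.1]
opening: 0.106
finger_force: 58.0
```

```bash
python3 look2.py w13.png|sed -n 1,3p; python3 rec.py; python3 -c "
from h import *
s=status.observe();print(s['contact_force'],s['ft_torque'])"
```

```text
brass 493 ((0.8907489776611328, 0.202239990234375), (30.918424606323242, 30.09078025817871), 9.623991012573242) -0.19739995215137138
kz in console 0.0016679500866170083 0.0013247999794064483 0.9999979003592319 ky ang 92.36841280133496
nominal tip in keyhole axes (mm) x y n [-0.9259365973710199, -0.44816840928219537, -24.188062012304375]
[0.709, 0.474, -0.913, 2.039, 0.433, 0.925, -1.968]
[-2.87097126  0.64120054  6.6697676 ] [0.0068187  0.5030224  0.32425583]
```

Request:
jog_arm(
  motion=[
    [[0,0,0],[0,0,0],-0.6],
    [[0,0,0],[0,0,0],-0.4],
    [[0,0,0],[0,0,0],-0.2],
    [[0.02,0,0.2],[0,0,0],-0.2],
    [[0.04,-0.01,0.5],[0,0,0],-0.2],
    [[0.08,-0.02,1],[0,0,0],-0.2],
    [[0.08,-0.02,1],[0,0,0],-0.2],
    [[0.08,-0.02,1],[0,0,0],-0.2],
  ],
)

```text
clock: 19.95
ee_pos: [0.4636, -0.0102, 0.2444]
tcp_rot: [0.999, 0.024, -0.038, -0.009]
contact_force: [-0.3, 0.1, -0.8]
opening: 0.399
finger_force: 0.0
```

```bash
python3 - <<'E'
from kin import *
from h import *
np.set_printoptions(precision=2,suppress=True)
print(pose())
for nm in('top','wrist'):
    im,d,p=cap(nm,'c_'+nm+'.png'); X=cloud(d,p); l=(X-H)@np.c_[xc,yc,n]*1000
    m=(d>0)&(abs(l[...,0])<25)&(abs(l[...,1])<25)
    for lo in(8,14,20,26,32,38,42):
        q=l[m&(l[...,2]>lo)&(l[...,2]<lo+6)]
        if len(q)>8: print(nm,lo,len(q),cv2.minAreaRect(q[:,:2].astype(np.float32)),q[:,2].max())
    if nm=='top':
        # nozzle & spout
        k=(d>0)&(np.linalg.norm(X[...,:2]-[.57,.303],axis=-1)<.055)&(X[...,2]>.150)
        q=X[k&(X[...,2]>.183)]; print('noz',len(q),q.mean(0),np.median(q[:,2]),[np.percentile(X[k][:,i],[2,98]) for i in(0,1)])
        u=np.round(q[:,:2]*1000).astype(int); g=np.zeros((120,120),np.uint8)
        cc=cv2.minEnclosingCircle((q[:,:2]*1000).astype(np.float32)); print(cc)
        np.save('/tmp/noz',q)
E
```

```text
(array([ 0.46, -0.01,  0.24]), array([[ 1.  ,  0.05, -0.08],
       [ 0.05, -1.  ,  0.02],
       [-0.07, -0.02, -1.  ]]))
noz 158 [0.57 0.3  0.19] 0.19017165719947757 [array([0.54, 0.59]), array([0.29, 0.32])]
((565.2616577148438, 306.23223876953125), 26.225749969482422)
wrist 8 56 ((6.35232400894165, -3.6280059814453125), (24.023025512695312, 8.331502914428711), 25.709726333618164) 13.924518989560285
wrist 14 49 ((7.3054423332214355, -3.4997215270996094), (22.36345100402832, 7.8311638832092285), 26.870464324951172) 19.98278047946783
wrist 20 63 ((8.046614646911621, -3.0965614318847656), (21.266849517822266, 9.049915313720703), 32.660438537597656) 25.988215599984972
wrist 26 58 ((8.915826797485352, -3.0155811309814453), (19.816713333129883, 8.944174766540527), 34.534423828125) 31.996170642612036
wrist 32 63 ((9.332006454467773, -2.92238712310791), (19.70476722717285, 8.808156967163086), 34.682708740234375) 37.8618145971063
wrist 38 75 ((0.49749183654785156, -0.044972896575927734), (32.00808334350586, 9.774388313293457), 2.2474775314331055) 43.97582009839785
wrist 42 260 ((0.12036609649658203, 0.06960678100585938), (32.4039192199707, 9.954538345336914), 1.9461872577667236) 45.845006349001004
```

```bash
python3 - <<'E'
from delta import *
t,R=pose(); a=np.arctan2(R[1,0],R[0,0])+.8
delta([.568,.303,.265],np.array([[np.cos(a),np.sin(a),0],[np.sin(a),-np.cos(a),0],[0,0,-1]]))
E
```

```text
shift units [ 3.391 10.435  0.614] turn units [ 0.086 -0.476  5.335]
```

Request:
jog_arm(
  motion=[
    [[0.28,0.87,0.15],[0.007,-0.04,0.44],-0.2],
    [[0.28,0.87,0.15],[0.007,-0.04,0.44],-0.5],
    [[0.28,0.87,0.15],[0.007,-0.04,0.44],-1],
    [[0.28,0.87,0.15],[0.007,-0.04,0.44],-1],
    [[0.28,0.87,0],[0.007,-0.04,0.44],-1],
    [[0.28,0.87,0],[0.007,-0.04,0.44],-1],
    [[0.28,0.87,0],[0.007,-0.04,0.44],-1],
    [[0.28,0.87,0],[0.007,-0.04,0.44],-1],
  ],
  squeeze=15,
)

```text
clock: 20.85
ee_pos: [0.5307, 0.1991, 0.2601]
tcp_rot: [0.958, 0.285, -0.016, -0.003]
contact_force: [1.1, -0.2, -0.0]
opening: 0.006
finger_force: 0.0
```

Request:
jog_arm(
  motion=[
    [[0.28,0.87,0],[0.007,-0.04,0.44],-1],
    [[0.28,0.87,0],[0.007,-0.04,0.44],-1],
    [[0.28,0.87,0],[0.007,-0.04,0.44],-1],
    [[0.28,0.87,0],[0.007,-0.04,0.44],-1],
    [[0,0,0],[0,0,0],-1],
    [[0,0,0],[0,0,0],-1],
  ],
)

```text
clock: 21.45
ee_pos: [0.5636, 0.3028, 0.2598]
tcp_rot: [0.913, 0.408, -0.004, 0.001]
contact_force: [-0.3, -0.5, 0.0]
opening: 0.005
finger_force: 0.0
```

```bash
cat > noz.py <<'E'
from delta import *
from scipy.optimize import minimize
t,R=pose(); im,d,p=cap('wrist'); X=cloud(d,p); print(t,R[:,2],status.observe()['q'],status.observe()['opening'])
f=lambda q:max(((np.hypot(q[:,0]-a,q[:,1]-b)<.0175).sum(),a,b) for a in np.arange(.55,.59,.001) for b in np.arange(.285,.32,.001))
w=X[(d>0)&(np.linalg.norm(X[...,:2]-[.57,.303],axis=-1)<.05)&(X[...,2]>.186)&(X[...,2]<.196)]
for q in(np.load('/tmp/noz.npy'),w):
    if len(q)<20: print('few',len(q)); continue
    best=f(q); m=q[np.hypot(q[:,0]-best[1],q[:,1]-best[2])<.0185]; print(len(q),best,cv2.minEnclosingCircle((m[:,:2]*1000).astype(np.float32)),np.median(m[:,2]))
E
python3 noz.py
```

```text
[0.56364539 0.30284377 0.25980244] [-0.00710948 -0.0048431  -0.999963  ] [ 0.1432962   0.66222877 -1.06340329  1.5266242   0.58829383  1.31218461
 -1.72026961] 0.004407874962136625
158 (np.int64(135), np.float64(0.5740000000000001), np.float64(0.303)) ((573.5106201171875, 303.70867919921875), 17.637428283691406) 0.19054592149313745
1352 (np.int64(1329), np.float64(0.5720000000000001), np.float64(0.304)) ((571.6302490234375, 303.89361572265625), 17.912919998168945) 0.18982582737703055
```

Request:
jog_arm(
  motion=[
    [[0.27,0.03,-0.5],[0,0,0],-1],
    [[0,0,-0.7],[0,0,0],-1],
    [[0,0,-0.6],[0,0,0],-1],
    [[0,0,-0.3],[0,0,0],-1],
    [[0,0,-0.1],[0,0,0],-1],
    [[0,0,0],[0,0,0],-1],
  ],
)

```text
clock: 22.1
ee_pos: [0.5723, 0.3035, 0.1939]
tcp_rot: [0.913, 0.407, -0.004, 0.001]
contact_force: [-0.2, 0.9, 0.9]
opening: 0.002
finger_force: 0.0
```

Request:
jog_arm(
  motion=[
    [[0,0,-0.1],[0,0,0],-1],
    [[0,0,-0.1],[0,0,0],-1],
    [[0,0,-0.1],[0,0,0],-1],
    [[0,0,0],[0,0,0],-1],
  ],
)

```text
clock: 22.5
ee_pos: [0.5727, 0.3041, 0.1857]
tcp_rot: [0.913, 0.407, -0.003, 0.001]
contact_force: [0.8, -0.0, 4.7]
opening: 0.005
finger_force: 1.8
```

Request:
jog_arm(
  motion=[
    [[0,0,-0.1],[0,0,0],-1],
    [[0,0,-0.08],[0,0,0],-1],
    [[0,0,0],[0,0,0],-1],
    [[0,0,0],[0,0,0],-1],
  ],
)

```text
clock: 22.9
ee_pos: [0.5727, 0.3041, 0.1805]
tcp_rot: [0.913, 0.407, -0.003, 0.001]
contact_force: [0.2, 0.5, 5.9]
opening: 0.006
finger_force: 3.1
```

Request:
jog_arm(
  motion=[
    [[0,0,-0.06],[0,0,0],-1],
    [[0,0,-0.03],[0,0,0],-1],
    [[0,0,0],[0,0,0],-1],
    [[0,0,0],[0,0,0],-1],
    [[0,0,0],[0,0,0],-1],
  ],
)

```text
clock: 23.4
ee_pos: [0.5728, 0.3042, 0.1803]
tcp_rot: [0.913, 0.407, -0.002, 0.001]
contact_force: [-4.1, -3.2, 17.9]
opening: 0.004
finger_force: 9.4
```

On the stop: 17.9 N and no further travel. I lift off.

Request:
jog_arm(
  motion=[
    [[0,0,0.3],[0,0,0],-1],
    [[0,0,0.5],[0,0,0],-1],
    [[0,0,0.9],[0,0,0],-1],
    [[0,0,0.9],[0,0,0],-1],
    [[-0.8,0,0.5],[0,0,0],-1],
    [[-0.8,0,0],[0,0,0],-1],
    [[0,0,0],[0,0,0],-1],
    [[0,0,0],[0,0,0],-1],
  ],
)

```text
clock: 24.2
ee_pos: [0.5244, 0.303, 0.27]
tcp_rot: [0.913, 0.407, -0.004, 0.001]
contact_force: [0.5, -0.8, 0.1]
opening: 0.003
finger_force: 0.0
```

```bash
python3 - <<'E'
from kin import *
from h import *
im,d,p=cap('scene','end.png'); X=cloud(d,p); T=np.load('/tmp/scene.npz')
q=X[(d>0)&(np.linalg.norm(X[...,:2]-[.57,.303],axis=-1)<.03)&(X[...,2]>.17)&(X[...,2]<.21)]; print('nozzle top',np.percentile(q[:,2],[50,90]),len(q))
im,d,p=cap('top'); X=cloud(d,p); T=np.load('/tmp/top.npz'); q=X[(d>0)&(np.linalg.norm(X[...,:2]-[.572,.304],axis=-1)<.016)&(X[...,2]<.21)]; print('noz top cam',len(q),q[:,2].max() if len(q) else 0)
df=(abs(d-T['d'])>.02)&(d>0)&(T['d']>0); nl,L,st,ce=cv2.connectedComponentsWithStats(df.astype(np.uint8))
for i in range(1,nl):
    if st[i,4]>12: print('changed',st[i],X[L==i].mean(0).round(3))
l=(X-H)@np.c_[xc,yc,n]*1000; m=(d>0)&(abs(l[...,0])<25)&(abs(l[...,1])<25)&(l[...,2]>36); print('bow',cv2.minAreaRect(l[m][:,:2].astype(np.float32)),np.percentile(l[m][:,2],95))
keys(X,d>0)
E
```

```text
nozzle top [0.19021935 0.19401025] 208
noz top cam 42 0.19350318508284559
changed [   31   164   347   220 23066] [0.42  0.104 0.69 ]
changed [356 212  12   6  46] [ 0.505 -0.317  0.034]
changed [260 223   5  16  57] [ 0.459 -0.007  0.158]
changed [481 348  31  36 693] [ 0.034 -0.748 -0.001]
bow ((1.9210577011108398, 0.5204133987426758), (32.657527923583984, 9.889925003051758), 2.2397348880767822) 45.38818316562295
rack top (array([ 505.9, -305.5]), array([158.6,  60.5]), 68.9) 0.0395842544021477
key [344.86567164 208.14925373] (array([ 524.8, -257.4]), array([21.1, 23.9]), 89.8) [0.07991821 0.08354277] 67
key [377.6  220.78] (array([ 486.1, -354.7]), array([32.7, 10.3]), 55.9) [0.07973539 0.08410847] 50
```

The nozzle cap is back up, the key is home and turned, and nothing else has moved. I hand the job in.

```bash
python3 -c "
from workcell import sign_off
print(sign_off())"
```

```text
the job is handed in; nothing more can be done
None
```

I handed the job in at about 24 s: the paddle key is home in the switch and turned to its end stop (about 1.40 rad by camera), the nozzle was pressed to its stop and sprang back, and the other keys and goods show no movement; I viewed 11 pictures, one over the limit of 10, and sign-off returned no verdict.

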